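# Make up a kit tray and dock it for dispatch

### The arm

A 6-joint arm with a two-finger parallel gripper is mounted at the origin on the work surface. World frame = base frame: x ahead of the robot, y to its left, z up, the work surface at z = 0. Lengths are in m, angles in rad, forces in N, time in s.
With the tool pointing down it reaches from about 0.375 to 0.975 m from the base axis. Payload 3.8 kg.
Tool frame: the origin (TCP) lies at the centre of the arm's flange, where the gripper is bolted on; the fingertips stand 173 mm ahead of it and the grasp point (between the pads) lies 155 mm ahead of it (bot.tip_reach is the distance from the TCP to the fingertips, in m); z points along the fingers, y is the line along which they close (so a half turn about z gives the same grasp; the last joint's range is limited). The gripper opens to 85 mm and grips with 20 to 120 N. Pads are 22 mm wide; open, the fingers measure 114 mm over their backs; the gripper's body (76 mm by 85 mm) begins 54 mm behind the grasp point. The pads swing forward as they close: fully open they stand 13 mm farther back than shut.
Start: joints at [-1.326, 0.264, 1.604, -0, 1.274, -0.037], TCP at [0.188, -0.648, 0.405] pointing down, gripper open.
Joint ranges: [-2.63, 2.63], [-0.94, 2.18], [0.31, 2.57], [-1.31, 4.45], [0, 2.66], [-2.55, 2.55]. Speed limits (rad/s): [2.57, 2.57, 3.14, 3.14, 3.14, 3.14].

### API

Orientations are given as a rotation vector (axis times angle).
In Python, from workcell import bot gives the robot as it stands.
- The arm moves only by the tool drive_tool, never from a script. Its arguments are lists of equal length, an entry for each row: "claw": the finger opening in mm, from 0 to 85.4; "slide": the shift along the world's x, y, z each as a share of 0.5 m, from -1 to 1, a list of three; "yaw": the turn about the world's z as a share of 180 degrees, from -1 to 1. A call has 1 to 8 rows; each row is the pose to reach, as a shift and turn from the pose commanded when the call began, turning the shorter way round; what a row does not reach only later rows make up. A row lasts 1/12 s, in which the tool goes at most 41.7 mm and 7.16 degrees, less where a joint would pass 70% of its speed; a pose out of reach is approached as far as the arm can. A call with a number of a shift or a turn outside -1 to 1 is refused whole. A call with a gripper value outside its range is refused whole. The fingers move at their own pace and stop on an object; "newtons" is the grip in N (left out, the last holds). Time passes only in rows, so rows that repeat a pose let the fingers close. It gives the time, the measured TCP pose, the force, the opening and the grip force at its end, in the units of the state.
- bot.read_state(): the state, without advancing time (a new reading comes with each control period).
- bot.read_camera(name): name is "scene" or "top" or "wrist"; returns a dict with "color" (420x560x3 uint8, red, green, blue), "depth" (420x560 float32, m along the optical axis (not along the pixel's ray), 0 where there is no reading), "mtx" (3x3 intrinsics, pixels), "eye" and "rotation" of the camera in the world. Camera axes: x right, y up, looking along -z (the intrinsics and any distortion apply to the point x, -y, -z); pixel columns grow to the right and rows downward; lengths in m; the calibration is good to about 2 mm. A picture is of the moment at which its call begins.
- bot.finish_job(): hands the job in; it is judged then, once.
The state is a dict: "time": time; "q": joint angles; "joint_vel": joint speeds; "joint_torque": joint torques, N m; "tool_pos": TCP position; "tcp_rot": TCP orientation; "wrist_force": force on the tool from outside, world axes, zero at the start; "torque": the same for the moment, N m; "width": opening from 0.0 (shut) to 1.0 (fully open); "grip_force": force on a finger pad.
Only numpy, scipy, OpenCV 4.12 (cv2) and the standard library are available. Lean on these libraries where they do the work, as an engineer would, in place of code of your own. Each camera call takes 0.05 s, during which the arm holds its last target. There are 200 camera calls.

### The job

Make up the order in the blue kit tray: lift the orange lid off the tray's grey tub, put every brass cap into the tub and set the lid back on so that it sits seated and level, and lay every white carton with a blue band on the free floor of the tray, side by side and not stacked. Once everything is aboard, slide the loaded tray, black handle end last and keeping it level, under the lips of the green bay until it is fully home against the back stop, and let go. Leave the steel cap, the brown carton and everything else on the bench where it is.

Things in the scene. Friction and masses are not known exactly. Their poses are not given: they have to be found in the camera images.
- tray: loose blue tray, 0.5 kg; origin under base centre. Base 200 (x) x 152 (y) x 4 mm; its long edges are runners 10 mm beyond the side walls. Walls 132 mm apart outside, 3 mm thick, 26 mm high. Grey tub fixed in the +x half; free floor x -97 to +6, y +-63 mm, at z 4 mm. Black upright fin handle, 12 mm thick in y, x -100 to -140, top at z 52 mm. The +x end enters the bay first
- tub_rim (a point): centre of the mouth of the tray's grey tub, at x = +52 mm, z = 46 mm in the tray's frame; tub 85 mm outside, 78 mm inside diameter, 38 mm deep inside
- tray_grip (a point): grip point on the tray's fin handle, at x = -122 mm, z = 38 mm in the tray's frame; pinch the 12 mm across the tray's y
- lid: loose orange lid, 80 g, on the tub at the start; origin at the centre of its underside. Plug 72 mm across, 5 mm deep (tapering to 67 mm) drops into the tub's mouth, 92 mm disc 5 mm thick rests on the rim, black knob 18 mm across on top, z 10 to 32 mm. Seated, its origin is 5 mm below the tub's rim
- cap0_center (a point): hexagonal brass cap, 20 mm across flats and 20 mm tall (45 g); the point is its centre, z along the hexagon's axis, x square to one pair of flats (so are the directions 60 and 120 deg from it); it may be absent
- cap1_center (a point): hexagonal brass cap, 20 mm across flats and 20 mm tall (45 g); the point is its centre, z along the hexagon's axis, x square to one pair of flats (so are the directions 60 and 120 deg from it); it may be absent
- cap2_center (a point): hexagonal brass cap, 20 mm across flats and 20 mm tall (45 g); the point is its centre, z along the hexagon's axis, x square to one pair of flats (so are the directions 60 and 120 deg from it); it may be absent
- cap3_center (a point): hexagonal brass cap, 20 mm across flats and 20 mm tall (45 g); the point is its centre, z along the hexagon's axis, x square to one pair of flats (so are the directions 60 and 120 deg from it); it may be absent
- carton0_center (a point): white carton with a blue band, 46 x 32 x 28 mm along its x, y, z (80 g); the point is its centre (14 mm above the bench at the start); it may be absent
- carton1_center (a point): white carton with a blue band, 46 x 32 x 28 mm along its x, y, z (80 g); the point is its centre (14 mm above the bench at the start); it may be absent
- carton2_center (a point): white carton with a blue band, 46 x 32 x 28 mm along its x, y, z (80 g); the point is its centre (14 mm above the bench at the start); it may be absent
- bay: fixed green bay; origin on the bench at the centre of its open mouth, x points into it. Two channels 202 mm long, 12 mm high, 158 mm apart inside; lips 140 mm apart, at z 8 to 12 mm, cover the tray's runners. Yellow guides flare out over the 27 mm before the mouth. Back stop at x 202, so a tray fully home has its origin at x 102 mm; 130 mm tall terminal behind. No step: tray slides on the bench
- steel_cap_center (a point): bystander: steel-grey cap of the same shape as the brass ones, centre 10 mm up; not part of the order
- brown_carton_center (a point): bystander: plain brown carton of the same size as the white ones; not part of the order
- tape_roll: bystander: brown roll of tape, 90 mm across, 40 mm high, loose
- marker: bystander: red and white marker pen, 130 mm long, lying
- mug: bystander: white mug, 76 mm across, 85 mm high
- jar: bystander: small jar with a red cap, 52 mm across, 62 mm high

How it is judged:
By the outcome, as a careful person would: the job done as asked, in the order asked, and still so for the second after the job is handed in, with the robot touching nothing.
Of cap0, cap1, cap2, cap3 only 2 to 4 are there at a start; the rules pass over those that are not, and their reading is None.
Of carton0, carton1, carton2 only 2 to 3 are there at a start; the rules pass over those that are not, and their reading is None.
At some moment in a run one of carton0, carton1, carton2 may be knocked a few centimetres aside while the robot is not near it.
Once in a run the grip may slacken for a moment while it holds something.
It also fails if it takes over 210 s, if anything falls off the work surface, if the arm or the gripper's body presses on something with over 40 N, if the wrist force passes 120 N, or if a joint passes its speed limit or range.

## Working session

There is one attempt and no reset: what is moved stays moved. The work goes in short steps, Python scripts to look and compute and a tool call to move; the robot and the scene stay as the last step left them, time stands still between calls to the robot, and variables do not carry over. Pictures are saved under pics/ and viewed, at most 14 in all, crops included, and the job is handed in when it is done.

Besides the shell and the picture viewer there is one more tool, called after "Request:" as name(argument=value, ...) on one line, values as JSON. drive_tool: Moves the arm, as the interface text tells. Shift numbers are shares of 0.5 m and turn numbers shares of 180 degrees, none past 1 either way. Its arguments: {"type":"object","properties":{"claw":{"type":"array","items":{"type":"number"}},"slide":{"type":"array","items":{"type":"array","items":{"type":"number"}}},"yaw":{"type":"array","items":{"type":"number"}},"newtons":{"type":"number"}},"required":["claw","slide","yaw"]}

```bash
mkdir -p pics; ls; cat > h.py <<'E'
import numpy as np, cv2
from workcell import bot
def cam(n):
    return bot.read_camera(n)
def save(c,f): cv2.imwrite('pics/'+f,cv2.cvtColor(c['color'],cv2.COLOR_RGB2BGR))
def cloud(c):
    d=c['depth'];h,w=d.shape;v,u=np.mgrid[0:h,0:w];K=c['mtx']
    p=np.stack([(u-K[0,2])/K[0,0]*d,-(v-K[1,2])/K[1,1]*d,-d],-1)
    return p@np.array(c['rotation']).T+np.array(c['eye'])
E
python3 - <<'E'
from h import *
for n in ['top','scene']:
    c=cam(n);save(c,n+'0.png');np.savez(n+'0.npz',**c)
    print(n,c['mtx'].tolist(),np.round(c['eye'],3),np.round(c['rotation'],3).tolist(),[k for k in c])
s=bot.read_state();print(s)
E
```

```text
pics
top [[472.66396286589537, 0.0, 276.7777273240611], [0.0, 472.66396286589537, 207.45175281662094], [0.0, 0.0, 1.0]] [ 0.308 -0.097  1.426] [0.139, -0.135, -1.582] ['color', 'depth', 'mtx', 'eye', 'rotation']
scene [[393.3450314609456, 0.0, 283.2779881105355], [0.0, 393.3450314609456, 208.40106511161565], [0.0, 0.0, 1.0]] [1.083 0.009 0.815] [0.479, 0.566, 1.69] ['color', 'depth', 'mtx', 'eye', 'rotation']
{'time': 0.1, 'q': array([-1.32588058e+00,  2.64675574e-01,  1.60522999e+00, -3.12891403e-06,
        1.27370963e+00, -3.68896594e-02]), 'joint_vel': array([-1.18334422e-03, -7.63120629e-04, -2.44894349e-03,  4.58341638e-04,
       -6.78892101e-04,  6.67933592e-05]), 'joint_torque': array([-1.58924840e-04, -5.16707110e+01, -3.68590879e+01, -6.81962092e-05,
        6.33103657e-03, -3.39070800e-05]), 'tool_pos': array([ 0.18764068, -0.64807441,  0.4034917 ]), 'tcp_rot': array([-3.10846671e+00, -4.40914595e-01,  3.34312371e-04]), 'wrist_force': array([-0.81959876,  0.67927266,  0.09250105]), 'torque': array([-0.03346585,  0.00986628,  0.08451973]), 'grip_force': 0.0, 'width': 1.00298713006669}
```

Rotation is a rotation vector.

```bash
sed -i "s/np.array(c\['rotation'\]).T/cv2.Rodrigues(np.array(c['rotation'],float))[0].T/" h.py
python3 - <<'E'
from h import *
for n in ['top','scene']:
    c=np.load(n+'0.npz');P=cloud(c)
    im=cv2.cvtColor(c['color'],cv2.COLOR_RGB2BGR)
    cv2.imwrite('pics/%s_b.png'%n,cv2.resize(im,(800,600),interpolation=cv2.INTER_CUBIC))
    z=P[...,2][c['depth']>0]; print(n,np.percentile(z,[5,25,50,75]))
E
```

```text
top [-7.55108932e-01 -1.16581564e-01 -6.75143035e-04  1.14307832e-02]
scene [-0.55310086 -0.00090091  0.00152181  0.03660317]
```

View pics/top_b.png

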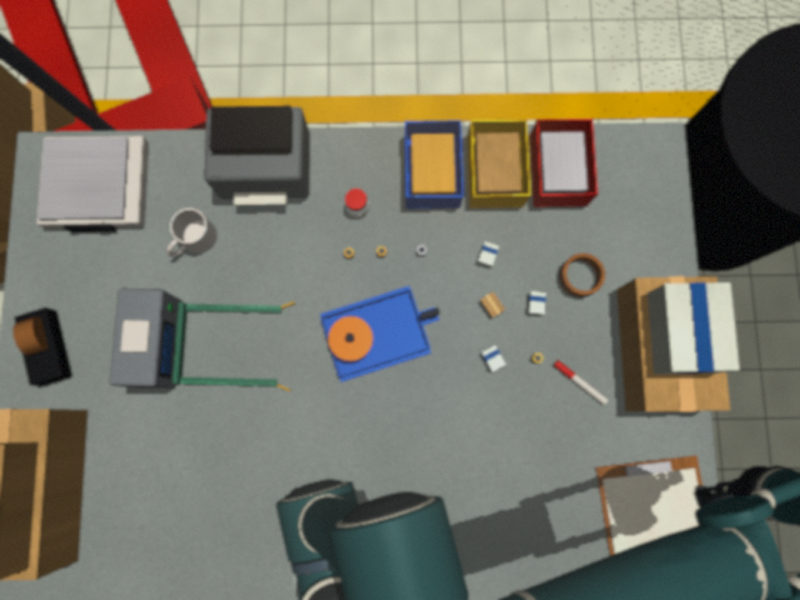

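View pics/scene_b.png

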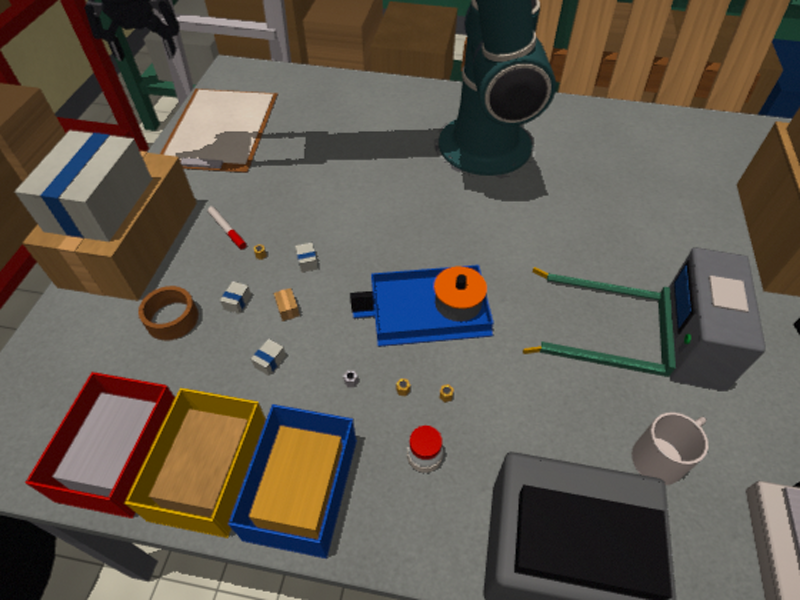

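Top view (800x600 scale) shows the tray with lid (350,338), handle (430,314), brass caps (348,252), (382,251), (537,357), steel cap (421,250), white cartons (488,254), (537,303), (493,358), brown carton (491,305), and the bay at left with its mouth near (280,345). The scene view shows the same things: 3 brass caps, 3 white cartons.

```bash
cat >> h.py <<'E'
def blobs(c,P,lo=.008,amin=8):
    m=((P[...,2]>lo)&(P[...,2]<.12)&(c['depth']>0)).astype(np.uint8)
    n,l,st,ce=cv2.connectedComponentsWithStats(m)
    out=[]
    for i in range(1,n):
        if st[i,4]<amin: continue
        q=P[l==i]; zt=np.percentile(q[:,2],90); t=q[q[:,2]>zt-.006]
        r=cv2.minAreaRect((t[:,:2]*1000).astype(np.float32))
        out.append((ce[i],st[i,4],zt,r,c['color'][l==i].mean(0)))
    return out
E
python3 - <<'E'
from h import *
for n in ['top','scene']:
    c=np.load(n+'0.npz');P=cloud(c);print(n)
    for ce,a,zt,r,col in blobs(c,P):
        if a<6000 and .15<r[0][0]/1000<.95 and abs(r[0][1])<700: print(np.round(ce*800/560).astype(int),a,'z%.3f'%zt,'ctr',np.round(r[0],0),'sz',np.round(r[1],0),'ang %.0f'%r[2],col.astype(int))
E
```

```text
top
[268 183] 1188 z0.109 ctr [809. 156.] sz [116. 244.] ang 36 [88 88 82]
[563 162] 2669 z0.075 ctr [ 839. -457.] sz [122. 174.] ang 90 [135 105 101]
[433 163] 2236 z0.076 ctr [ 839. -178.] sz [120. 174.] ang 90 [140 116  79]
[498 163] 2482 z0.076 ctr [ 838. -317.] sz [121. 172.] ang 90 [141 113  58]
[ 92 183] 4843 z0.054 ctr [820. 566.] sz [195. 182.] ang 90 [161 158 155]
[356 203] 286 z0.064 ctr [759. -12.] sz [43. 45.] ang 30 [162  79  72]
[190 232] 652 z0.084 ctr [699. 330.] sz [74. 74.] ang 6 [115 112 106]
[487 254] 174 z0.030 ctr [ 645. -293.] sz [32. 47.] ang 70 [164 173 171]
[348 253] 40 z0.022 ctr [655.   6.] sz [19. 15.] ang 1 [152 130  86]
[381 251] 44 z0.022 ctr [656. -64.] sz [19. 20.] ang 33 [152 132  89]
[421 250] 42 z0.023 ctr [ 657. -149.] sz [18. 16.] ang 89 [138 138 139]
[581 274] 418 z0.041 ctr [ 595. -488.] sz [86. 87.] ang 44 [106  77  53]
[654 359] 2615 z0.119 ctr [ 440. -647.] sz [261. 164.] ang 0 [118  93  58]
[699 279] 69 z0.119 ctr [ 563. -692.] sz [72. 10.] ang 89 [167 135  92]
[363 334] 1229 z0.054 ctr [500. -62.] sz [ 89. 233.] ang 29 [151 112  94]
[192
[... 1372 characters left out ...]
03] 255 z0.031 ctr [ 536. -302.] sz [47. 31.] ang 32 [152 111  64]
[798 323] 15 z0.018 ctr [404. 585.] sz [10.  3.] ang 20 [8 7 8]
[268 356] 343 z0.031 ctr [ 646. -297.] sz [34. 48.] ang 69 [117 121 122]
[350 377] 86 z0.023 ctr [ 658. -155.] sz [20. 21.] ang 67 [105 100 101]
[402 386] 86 z0.022 ctr [656. -70.] sz [21. 21.] ang 8 [127  99  46]
[446 392] 86 z0.023 ctr [654.   1.] sz [19. 22.] ang 86 [125  97  45]
[671 446] 1748 z0.084 ctr [701. 326.] sz [74. 76.] ang 50 [110  99  94]
[425 449] 674 z0.064 ctr [761. -16.] sz [46. 45.] ang 9 [148  45  38]
[500 555] 862 z0.114 ctr [879.  97.] sz [166.  62.] ang 27 [40 40 40]
[777 536] 2446 z0.047 ctr [797. 465.] sz [ 41. 147.] ang 83 [138 127 120]
```

Request:
drive_tool(claw=[85, 85, 85, 85, 85, 85, 85, 85], slide=[[0.44, 0.44, 0.06], [0.44, 0.44, 0.06], [0.44, 0.44, 0.06], [0.44, 0.44, 0.06], [0.44, 0.44, 0.06], [0.44, 0.44, 0.06], [0.44, 0.44, 0.06], [0.44, 0.44, 0.06]], yaw=[0, 0, 0, 0, 0, 0, 0, 0], newtons=40)

```text
time: 0.77
tool_pos: [0.4101, -0.4251, 0.4349]
tcp_rot: [-3.109, -0.445, -0.002]
wrist_force: [-0.8, -0.3, -1.4]
width: 0.996
grip_force: 0.0
```

Request:
drive_tool(claw=[85, 85, 85, 85, 85, 85, 85, 85], slide=[[0.2, 0.56, 0.06], [0.2, 0.56, 0.06], [0.2, 0.56, 0.06], [0.2, 0.56, 0.06], [0.2, 0.56, 0.06], [0.2, 0.56, 0.06], [0.2, 0.56, 0.06], [0.2, 0.56, 0.06]], yaw=[0, 0, 0, 0, 0, 0, 0, 0])

```text
time: 1.43
tool_pos: [0.5089, -0.1434, 0.4652]
tcp_rot: [-3.107, -0.448, -0.003]
wrist_force: [0.9, 0.5, 0.2]
width: 0.994
grip_force: 0.0
```

```bash
python3 - <<'E'
from h import *
c=cam('wrist');np.savez('w1.npz',**c);s=bot.read_state()
print(s['time'],s['tool_pos'],s['tcp_rot'],s['q'],s['width'],bot.tip_reach)
print(c['mtx'][0],c['mtx'][:2,2],c['eye'],c['rotation'])
im=cv2.cvtColor(c['color'],cv2.COLOR_RGB2BGR);cv2.imwrite('pics/w1.png',im)
P=cloud(c)
for ce,a,zt,r,col in blobs(c,P,.006,60): print(np.round(ce).astype(int),a,'z%.3f'%zt,'ctr',np.round(r[0],1),'sz',np.round(r[1],0),'ang %.0f'%r[2],col.astype(int))
E
```

```text
1.4833 [ 0.50869315 -0.14451933  0.46501404] [-3.10797674e+00 -4.49202233e-01 -1.90681161e-03] [-3.24478712e-01 -4.75561604e-02  1.83650500e+00  1.76895652e-03
  1.35215626e+00  9.58858200e-01] 0.9941133163938272 0.1734
[355.99757251   0.         276.64847789] [276.64847789 207.23248922] [ 0.59020913 -0.11972579  0.43430317] [-0.28182838  0.21415789 -1.27257028]
[247   8] 321 z0.021 ctr [653.6 -67.8] sz [15. 22.] ang 16 [175 156 108]
[326  30] 382 z0.021 ctr [ 657.7 -152.6] sz [20. 22.] ang 9 [177 173 169]
[22 58] 633 z0.013 ctr [537.9 150.2] sz [20. 65.] ang 7 [113 140 101]
[445  81] 1727 z0.029 ctr [ 645.4 -295.2] sz [34. 47.] ang 69 [167 175 173]
[172 165] 9286 z0.052 ctr [501.1 -63.8] sz [ 91. 234.] ang 29 [125  94  81]
[548 175] 1332 z0.039 ctr [ 576.3 -457.1] sz [59. 12.] ang 30 [86 59 37]
[409 175] 1326 z0.029 ctr [ 536.  -299.3] sz [47. 32.] ang 32 [189 160 115]
[481 195] 1374 z0.029 ctr [ 538.2 -392.8] sz [34. 46.] ang 82 [155 162 160]
[ 17 193] 401 z0.013 ctr [378.  152.3] sz [56. 19.] ang 76 [122 137  93]
[372 256] 1076 z0.029 ctr [ 422.5 -296.6] sz [47. 33.] ang 25 [167 173 169]
[436 273] 294 z0.021 ctr [ 423.  -389.5] sz [22. 20.] ang 89 [159 137  90]
[476 317] 959 z0.016 ctr [ 371.4 -477.7] sz [132.  16.] ang 50 [188 135 125]
[548 339] 1483 z0.051 ctr [ 366.7 -569.6] sz [37.  5.] ang 3 [85 67 44]
```

View pics/w1.png

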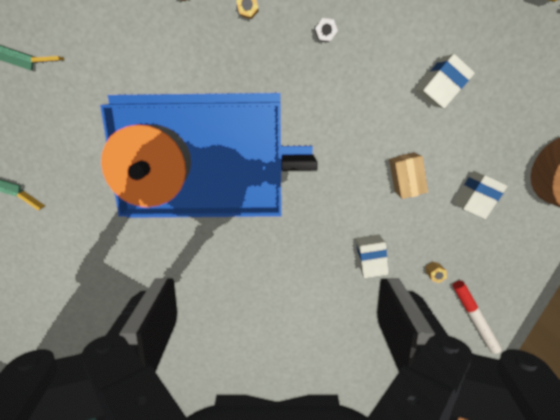

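The wrist view shows the tray (100-320, 95-215) with lid (145,165), a brass cap (247,8), steel cap (326,30), cartons (448,82), (485,195), (373,258), brown carton (410,175), brass cap (437,273) and the bay's two guides at far left.

```bash
cat >> h.py <<'E'
def hsv(c): return cv2.cvtColor(c['color'],cv2.COLOR_RGB2HSV)
def tray(c,P):
    H=hsv(c);z=P[...,2];ok=c['depth']>0
    b=ok&(H[...,0]>100)&(H[...,0]<128)&(H[...,1]>130)&(z<.045)&(z>-.005)&(P[...,0]<.75)
    b=cv2.morphologyEx(b.astype(np.uint8),cv2.MORPH_OPEN,np.ones((3,3)))
    n,l,st,_=cv2.connectedComponentsWithStats(b);b=l==1+np.argmax(st[1:,4])
    print('tray rect',cv2.minAreaRect((P[b][:,:2]*1000).astype(np.float32)))
    w=b&(z>.02)
    print('walls',cv2.minAreaRect((P[w][:,:2]*1000).astype(np.float32)),np.median(z[w]))
    f=ok&(H[...,2]<80)&(z>.04)&(z<.06)&(P[...,0]>.4)&(P[...,0]<.7)&(P[...,1]>-.3)
    n,l,st,ce=cv2.connectedComponentsWithStats(f.astype(np.uint8))
    for i in range(1,n):
        if st[i,4]>30:print('dark',ce[i],st[i,4],np.median(P[l==i],0),cv2.minAreaRect((P[l==i][:,:2]*1000).astype(np.float32)))
def lid(c,P):
    H=hsv(c);z=P[...,2]
    o=(c['depth']>0)&(H[...,0]<14)&(H[...,1]>170)&(H[...,2]>120)
    n,l,st,ce=cv2.connectedComponentsWithStats(o.astype(np.uint8))
    i=1+np.argmax(st[1:,4]);q=P[l==i];zt=np.percentile(q[:,2],50);q=q[abs(q[:,2]-zt)<.003]
    print('lid px',ce[i],'z %.4f'%zt,cv2.minEnclosingCircle((q[:,:2]*1000).astype(np.float32)))
    A=np.c_[q[:,:2],np.ones(len(q))];print('plane tilt',np.linalg.lstsq(A,q[:,2],rcond=None)[0][:2])
    k=(c['depth']>0)&(z>zt+.015)&(z<zt+.035)&(np.hypot(P[...,0]-q[:,0].mean(),P[...,1]-q[:,1].mean())<.03)
    if k.any(): print('knob',k.sum(),cv2.minEnclosingCircle((P[k][:,:2]*1000).astype(np.float32)),np.percentile(z[k],[20,50,90]))
E
python3 - <<'E'
from h import *
for n in ['w1','top0','scene0']:
    c=np.load(n+'.npz');P=cloud(c);print(n);tray(c,P);lid(c,P)
    # bay rails: green
    H=hsv(c);z=P[...,2];g=(c['depth']>0)&(H[...,0]>55)&(H[...,0]<95)&(H[...,1]>70)&(z>.008)&(z<.016)&(P[...,0]>.3)&(P[...,0]<.65)&(P[...,1]>.05)&(P[...,1]<.45)
    k,l,st,ce=cv2.connectedComponentsWithStats(g.astype(np.uint8))
    for i in range(1,k):
        if st[i,4]>40:print('green',ce[i],st[i,4],cv2.minAreaRect((P[l==i][:,:2]*1000).astype(np.float32)),np.median(z[l==i]))
E
```

```text
w1
tray rect ((486.986572265625, -68.96083068847656), (150.31951904296875, 236.38243103027344), 16.964061737060547)
walls ((481.6552429199219, -52.594642639160156), (132.6973876953125, 200.6820526123047), 17.099138259887695) 0.0254533216974267
dark [298.3625 164.35  ] 400 [ 0.51815908 -0.16443389  0.05138302] ((516.9205322265625, -165.2744903564453), (11.733071327209473, 38.1104850769043), 17.999250411987305)
dark [145.86111111 165.11111111] 36 [ 0.4729151  -0.00725485  0.05689351] ((471.6822204589844, -5.97650671005249), (14.586957931518555, 3.7513186931610107), 50.82314682006836)
lid px [156.18047945 171.84417808] z 0.0507 ((467.16815185546875, -2.1352853775024414), 45.25288391113281)
plane tilt [-0.00235231 -0.00135799]
knob 262 ((466.2824401855469, -1.8868736028671265), 9.069587707519531) [0.07164031 0.07252414 0.07357614]
green [15.04156479 57.35696822] 409 ((536.7218017578125, 164.8479766845703), (34.60380935668945, 13.875495910644531), 88.64602661132812) 0.011844623732151505
green [  8.77272727 187.22727273] 198 ((381.56207275390625, 164.73318481445312), (22.964616775512695, 1
[... 1739 characters left out ...]
.36769498 0.04937002] ((496.8291015625, 369.5621032714844), (180.80868530273438, 73.86456298828125), 26.086597442626953)
dark [253.04716981 207.16981132] 106 [ 0.51840523 -0.16688218  0.05135821] ((517.2736206054688, -167.97158813476562), (13.582247734069824, 39.38648223876953), 15.459216117858887)
lid px [321.8689384 200.9266055] z 0.0520 ((465.75628662109375, -4.330420017242432), 46.34547805786133)
plane tilt [ 0.00070137 -0.00035405]
knob 45 ((466.17205810546875, -4.443558216094971), 9.923812866210938) [0.07106085 0.07292002 0.0749706 ]
green [425.53399015 229.14778325] 1015 ((460.6571350097656, 253.66015625), (211.0785675048828, 173.79083251953125), 87.6666488647461) 0.012239534114986794
```

Request:
drive_tool(claw=[60, 60, 60, 60, 60, 60, 60, 60], slide=[[-0.083, 0.292, -0.33], [-0.083, 0.292, -0.33], [-0.083, 0.292, -0.33], [-0.083, 0.292, -0.33], [-0.083, 0.292, -0.33], [-0.083, 0.292, -0.33], [-0.083, 0.292, -0.33], [-0.083, 0.292, -0.33]], yaw=[0, 0, 0, 0, 0, 0, 0, 0])

```text
time: 2.15
tool_pos: [0.4662, -0.003, 0.2994]
tcp_rot: [3.11, 0.443, -0.002]
wrist_force: [0.2, -0.0, 0.8]
width: 0.702
grip_force: 0.0
```

```bash
python3 - <<'E'
from h import *
c=cam('wrist');np.savez('w2.npz',**c);s=bot.read_state()
print(s['time'],s['tool_pos'],s['tcp_rot'],s['wrist_force'])
P=cloud(c);lid(c,P);tray(c,P)
for ce,a,zt,r,col in blobs(c,P,.006,60): print(np.round(ce).astype(int),a,'z%.3f'%zt,'ctr',np.round(r[0],1),'sz',np.round(r[1],0),'ang %.0f'%r[2],col.astype(int))
H=hsv(c);z=P[...,2];g=(c['depth']>0)&(H[...,0]>55)&(H[...,0]<95)&(H[...,1]>70)&(z>.008)&(z<.016)&(P[...,0]>.3)&(P[...,0]<.65)&(P[...,1]>.05)&(P[...,1]<.45)
k,l,st,ce=cv2.connectedComponentsWithStats(g.astype(np.uint8))
for i in range(1,k):
    if st[i,4]>40:print('green',ce[i],st[i,4],cv2.minAreaRect((P[l==i][:,:2]*1000).astype(np.float32)),np.median(z[l==i]))
E
```

```text
2.2 [ 0.46725236 -0.00343987  0.30088393] [3.10918656e+00 4.40934115e-01 2.93436028e-03] [0.09711679 0.32889045 0.70076873]
lid px [259.02949673 228.34681466] z 0.0507 ((466.1630554199219, -1.0103765726089478), 44.56282424926758)
plane tilt [0.00183463 0.00014641]
knob 728 ((466.3722839355469, -1.2330199480056763), 9.104043960571289) [0.0718512  0.07253266 0.07337527]
tray rect ((491.5948486328125, -68.36927795410156), (141.38238525390625, 237.35037231445312), 17.029216766357422)
walls ((482.2101745605469, -53.75834655761719), (131.9122314453125, 203.99514770507812), 16.983915328979492) 0.02522872416934288
dark [528.89720395 212.43503289] 1216 [ 0.51709474 -0.16003985  0.05098151] ((516.6925659179688, -163.4381103515625), (10.971641540527344, 37.389190673828125), 16.60245704650879)
dark [274.2278481  212.27848101] 79 [0.47390261 0.0008685  0.05713266] ((473.1154479980469, -0.08616018295288086), (4.438119888305664, 14.618546485900879), 13.622641563415527)
[53 32] 2598 z0.013 ctr [537.3 161. ] sz [21. 86.] ang 5 [116 151 113]
[335 209] 26386 z0.051 ctr [471.8 -70.5] sz [ 92. 229.] ang 5 [133 106  92]
[ 39 244] 1514 z0.012 ctr [378.7 162.7] sz [76. 22.] ang 80 [116 143 105]
green [42.08980827 30.5716448 ] 1982 ((536.4014282226562, 175.45851135253906), (56.23371887207031, 14.182387351989746), 87.72393035888672) 0.011702664186006295
green [ 28.1351626  238.49085366] 984 ((381.87811279296875, 176.35411071777344), (45.87391662597656, 15.154932975769043), 87.38583374023438) 0.011644996294412985
```

Request:
drive_tool(claw=[60, 60, 60, 10, 10, 10, 10, 10], slide=[[0, 0.002, -0.07], [0, 0.002, -0.146], [0, 0.002, -0.146], [0, 0.002, -0.146], [0, 0.002, -0.146], [0, 0.002, -0.146], [0, 0.002, -0.146], [0, 0.002, -0.146]], yaw=[0, 0, 0, 0, 0, 0, 0, 0], newtons=60)

```text
time: 2.87
tool_pos: [0.4681, -0.0018, 0.2298]
tcp_rot: [3.109, 0.441, 0.009]
wrist_force: [-1.2, -1.7, 5.9]
width: 0.186
grip_force: 58.5
```

Request:
drive_tool(claw=[10, 10, 10, 10, 10, 10, 10, 10], slide=[[0, 0, 0.06], [0, 0, 0.12], [0.06, 0.04, 0.14], [0.12, 0.08, 0.14], [0.18, 0.12, 0.14], [0.25, 0.16, 0.14], [0.316, 0.204, 0.14], [0.316, 0.204, 0.14]], yaw=[0, 0, 0, 0, 0, 0, 0, 0])

```text
time: 3.53
tool_pos: [0.6296, 0.104, 0.2984]
tcp_rot: [-3.109, -0.444, -0.013]
wrist_force: [1.7, 0.1, 0.1]
width: 0.183
grip_force: 58.8
```

Request:
drive_tool(claw=[10, 10, 10, 10, 10, 10, 10], slide=[[0, 0, -0.06], [0, 0, -0.12], [0, 0, -0.18], [0, 0, -0.2], [0, 0, -0.212], [0, 0, -0.212], [0, 0, -0.212]], yaw=[0, 0, 0, 0, 0, 0, 0])

```text
time: 4.12
tool_pos: [0.6252, 0.1007, 0.1926]
tcp_rot: [3.11, 0.441, 0.005]
wrist_force: [0.1, -0.0, -0.3]
width: 0.182
grip_force: 58.9
```

Request:
drive_tool(claw=[10, 10, 50, 50, 50, 50, 50, 50], slide=[[0, 0, -0.007], [0, 0, -0.007], [0, 0, -0.007], [0, 0, -0.007], [0, 0, -0.007], [0, 0, 0.07], [0.0, -0.05, 0.14], [-0.05, -0.1, 0.2]], yaw=[0, 0, 0, 0, 0, 0, 0, 0])

```text
time: 4.78
tool_pos: [0.6053, 0.054, 0.2899]
tcp_rot: [3.109, 0.444, 0.01]
wrist_force: [2.2, -0.1, 0.7]
width: 0.585
grip_force: 0.0
```

Request:
drive_tool(claw=[50, 50, 50, 50], slide=[[-0.02, -0.08, 0], [-0.04, -0.16, 0], [-0.04, -0.18, 0], [-0.04, -0.18, 0]], yaw=[0, 0, 0, 0])

```text
time: 5.12
tool_pos: [0.5818, -0.0388, 0.2874]
tcp_rot: [3.111, 0.435, 0.001]
wrist_force: [-0.0, 0.0, 0.5]
width: 0.583
grip_force: 0.0
```

```bash
cat >> h.py <<'E'
def caps(c,P,ctr=None):
    H=hsv(c);z=P[...,2]
    m=(c['depth']>0)&(z>.015)&(z<.03)
    n,l,st,ce=cv2.connectedComponentsWithStats(m.astype(np.uint8))
    for i in range(1,n):
        q=P[l==i]
        if st[i,4]<150 or np.ptp(q[:,0])>.04 or np.ptp(q[:,1])>.04: continue
        t=(q[:,:2]*1000).astype(np.float32); hull=cv2.convexHull(t)[:,0]
        a=np.deg2rad(np.arange(0,180,1));pr=hull@np.stack([np.cos(a),np.sin(a)])
        w=pr.max(0)-pr.min(0); w3=sum(np.roll(w,k*60) for k in range(3))[:60]/3
        th=int(np.argmin(w3)); mid=(pr.max(0)+pr.min(0))/2
        A=np.stack([np.cos(a),np.sin(a)],1); x=np.linalg.lstsq(A,mid,rcond=None)[0]
        print('cap px',ce[i].round(),st[i,4],'z %.4f'%np.percentile(q[:,2],80),'ctr',x.round(1),'flat dir',th,'w',w3.min().round(1),w3.max().round(1),'sat',int(np.median(H[l==i][:,1])))
E
python3 - <<'E'
from h import *
c=cam('wrist');np.savez('w3.npz',**c);s=bot.read_state()
print(s['time'],s['tool_pos'],s['tcp_rot'],s['wrist_force'])
P=cloud(c);lid(c,P);caps(c,P)
save(c,'w3.png')
E
```

```text
5.1667 [ 0.58211455 -0.03735113  0.2870867 ] [-3.11082484e+00 -4.36251003e-01 -8.35202043e-04] [-0.05415989  0.32677367  0.84023473]
lid px [83.04878049 96.51219512] z 0.0139 ((619.7056884765625, 102.76884460449219), 13.777982711791992)
plane tilt [-0.06249094  0.0654917 ]
knob 746 ((623.423828125, 99.49401092529297), 9.1030912399292) [0.03092883 0.03159205 0.03260952]
cap px [244.  90.] 923 z 0.0205 ctr [654.5   3.1] flat dir 26 w 20.1 22.7 sat 99
cap px [92. 95.] 332 z 0.0269 ctr [624.2  96.8] flat dir 49 w 14.3 15.2 sat 12
cap px [349. 117.] 887 z 0.0205 ctr [657.  -66.9] flat dir 1 w 20.2 22.9 sat 97
cap px [470. 151.] 888 z 0.0204 ctr [ 657.8 -152.8] flat dir 12 w 20.8 23.2 sat 11
cap px [165. 291.] 282 z 0.0269 ctr [492.1  26.6] flat dir 48 w 24.1 25.9 sat 11
cap px [234. 310.] 336 z 0.0272 ctr [490.1 -30.5] flat dir 10 w 26.7 28.4 sat 11
cap px [414. 323.] 452 z 0.0267 ctr [ 523.1 -167.1] flat dir 17 w 19.6 22.0 sat 10
cap px [221. 364.] 358 z 0.0270 ctr [446.  -30.4] flat dir 56 w 23.0 24.6 sat 12
```

View pics/w3.png

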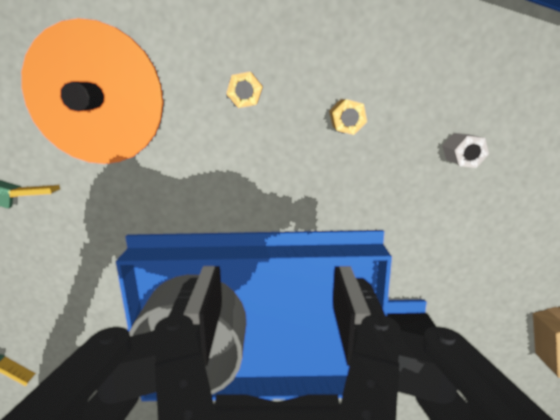

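The view shows the empty tub in the tray (190,335), the lid on the bench at (90,90), and caps at (244,90), (349,117), with the steel one at (470,151).

Request:
drive_tool(claw=[45, 45, 45, 45, 45, 45, 45, 45], slide=[[0.05, 0.03, -0.05], [0.1, 0.06, -0.08], [0.15, 0.084, -0.1], [0.15, 0.084, -0.12], [0.15, 0.084, -0.16], [0.15, 0.084, -0.21], [0.15, 0.084, -0.225], [0.15, 0.084, -0.225]], yaw=[-0.035, -0.07, -0.111, -0.111, -0.111, -0.111, -0.111, -0.111])

```text
time: 5.83
tool_pos: [0.6565, 0.0073, 0.1727]
tcp_rot: [-3.139, 0.102, 0.007]
wrist_force: [-0.6, 0.1, 0.0]
width: 0.53
grip_force: 0.0
```

Request:
drive_tool(claw=[10, 10, 10, 10, 10, 10, 10, 10], slide=[[0, 0, 0], [0, 0, 0], [0, 0, 0], [0, 0, 0], [0, 0, 0], [0, 0, 0.06], [0, 0, 0.14], [0, 0, 0.2]], yaw=[0, 0, 0, 0, 0, 0, 0, 0])

```text
time: 6.5
tool_pos: [0.6571, 0.0057, 0.2758]
tcp_rot: [-3.14, 0.105, 0.001]
wrist_force: [0.8, 0.5, 0.6]
width: 0.217
grip_force: 58.8
```

Request:
drive_tool(claw=[10, 10, 10, 10, 10, 10, 10, 10], slide=[[-0.07, 0.01, 0.02], [-0.14, 0.02, 0.02], [-0.22, 0.03, 0.02], [-0.3, 0.03, 0.0], [-0.37, 0.03, 0], [-0.38, 0.03, -0.06], [-0.38, 0.03, -0.106], [-0.38, 0.03, -0.106]], yaw=[0, 0, 0, 0, 0, 0, 0, 0])

```text
time: 7.17
tool_pos: [0.4656, 0.0208, 0.2197]
tcp_rot: [-3.14, 0.106, 0.002]
wrist_force: [-0.9, -0.2, 0.5]
width: 0.219
grip_force: 59.1
```

Request:
drive_tool(claw=[10, 32, 32, 32, 32, 32, 32, 32], slide=[[0, 0, 0], [0, 0, 0], [0, 0, 0], [0, 0, 0], [0, 0, 0.06], [0.08, -0.03, 0.1], [0.16, -0.06, 0.1], [0.24, -0.12, 0.1]], yaw=[0, 0, 0, 0, 0, 0.035, 0.07, 0.11])

```text
time: 7.83
tool_pos: [0.5784, -0.0306, 0.2743]
tcp_rot: [3.109, 0.447, 0.009]
wrist_force: [1.1, 0.5, -0.3]
width: 0.376
grip_force: 0.0
```

```bash
python3 - <<'E'
from h import *
c=cam('wrist');np.savez('w4.npz',**c);s=bot.read_state()
print(s['time'],s['tool_pos'],s['tcp_rot'],s['wrist_force'])
P=cloud(c);caps(c,P)
save(c,'w4.png')
E
```

```text
7.8833 [ 0.58394461 -0.03503873  0.27404141] [3.10279774 0.45634541 0.01797708] [ 7.83851276 -3.58034922  1.02721927]
cap px [97. 95.] 354 z 0.0269 ctr [624.2  96.8] flat dir 49 w 14.4 15.1 sat 12
cap px [368. 120.] 996 z 0.0205 ctr [657.  -66.9] flat dir 1 w 20.3 23.0 sat 100
cap px [494. 157.] 998 z 0.0204 ctr [ 657.9 -152.5] flat dir 11 w 20.7 23.1 sat 11
cap px [177. 300.] 485 z 0.0270 ctr [492.8  23.1] flat dir 42 w 29.7 31.7 sat 11
cap px [247. 326.] 211 z 0.0268 ctr [488.  -34.8] flat dir 3 w 19.7 21.5 sat 13
cap px [444. 335.] 202 z 0.0264 ctr [ 525.3 -176.7] flat dir 13 w 9.4 10.1 sat 11
cap px [236. 372.] 248 z 0.0273 ctr [452.2 -35.4] flat dir 7 w 17.3 18.9 sat 11
cap px [386. 405.] 168 z 0.0258 ctr [ 451.8 -160.4] flat dir 17 w 11.4 12.0 sat 180
```

View pics/w4.png

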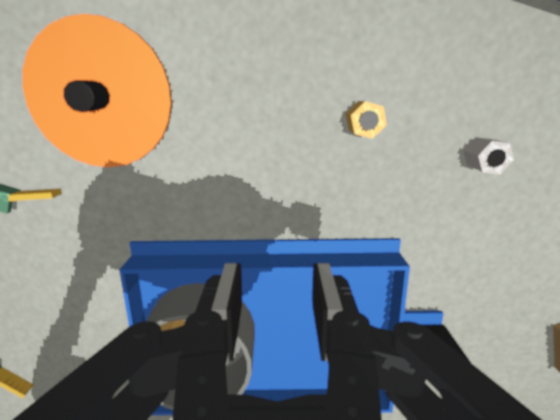

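Cap A is in the tub (brass glimpsed at (172,325)); cap B is at (368,120).

Request:
drive_tool(claw=[45, 45, 45, 45, 45, 45, 45, 45], slide=[[0.06, -0.03, -0.02], [0.12, -0.05, -0.06], [0.142, -0.054, -0.09], [0.142, -0.054, -0.12], [0.142, -0.054, -0.16], [0.142, -0.054, -0.196], [0.142, -0.054, -0.196], [0.142, -0.054, -0.196]], yaw=[0.035, 0.07, 0.083, 0.083, 0.083, 0.083, 0.083, 0.083])

```text
time: 8.55
tool_pos: [0.6469, -0.0581, 0.173]
tcp_rot: [-3.028, -0.835, 0.001]
wrist_force: [0.0, -0.4, 0.4]
width: 0.528
grip_force: 0.1
```

Request:
drive_tool(claw=[10, 10, 10, 10, 10, 10, 10, 10], slide=[[0, 0, 0], [0, 0, 0], [0, 0, 0], [0, 0, 0], [0, 0, 0], [0, 0, 0.06], [0, 0, 0.14], [0, 0, 0.2]], yaw=[0, 0, 0, 0, 0, 0, 0, 0])

```text
time: 9.22
tool_pos: [0.6462, -0.0579, 0.2742]
tcp_rot: [-3.028, -0.836, 0.002]
wrist_force: [0.5, 0.2, 0.2]
width: 0.218
grip_force: 59.2
```

Request:
drive_tool(claw=[10, 10, 10, 10, 10, 10, 10, 10], slide=[[-0.07, 0.02, 0.0], [-0.14, 0.04, 0.0], [-0.21, 0.06, 0.0], [-0.28, 0.08, 0.0], [-0.329, 0.087, 0], [-0.329, 0.087, -0.06], [-0.329, 0.087, -0.106], [-0.329, 0.087, -0.106]], yaw=[0, 0, 0, 0, 0, 0, 0, 0])

```text
time: 9.88
tool_pos: [0.4786, -0.0141, 0.2163]
tcp_rot: [-3.025, -0.836, 0.012]
wrist_force: [-0.7, -0.1, -0.7]
width: 0.213
grip_force: 59.2
```

Request:
drive_tool(claw=[10, 32, 32, 32, 32, 32, 32, 32], slide=[[0, 0, 0], [0, 0, 0], [0, 0, 0], [0, 0, 0], [0, 0, 0.06], [0, -0.05, 0.1], [0, -0.11, 0.15], [0, -0.18, 0.18]], yaw=[0, 0, 0, 0, 0, 0, 0, 0])

```text
time: 10.55
tool_pos: [0.4833, -0.1049, 0.3141]
tcp_rot: [3.025, 0.839, 0.007]
wrist_force: [1.6, 0.2, -0.6]
width: 0.375
grip_force: 0.0
```

Request:
drive_tool(claw=[45, 45, 45, 45, 45, 45, 45, 45], slide=[[-0.025, -0.07, 0], [-0.05, -0.14, 0], [-0.075, -0.21, 0], [-0.1, -0.28, 0], [-0.125, -0.35, 0], [-0.15, -0.42, 0], [-0.175, -0.49, 0], [-0.2, -0.53, 0]], yaw=[0, 0, 0, 0, 0, 0, 0, 0])

```text
time: 11.22
tool_pos: [0.3817, -0.3732, 0.3119]
tcp_rot: [3.025, 0.833, 0.002]
wrist_force: [0.8, 0.1, -0.0]
width: 0.524
grip_force: 0.0
```

```bash
python3 - <<'E'
from h import *
c=cam('wrist');np.savez('w5.npz',**c);s=bot.read_state()
print(s['time'],s['tool_pos'],s['tcp_rot'],s['wrist_force'])
P=cloud(c);caps(c,P)
for ce,a,zt,r,col in blobs(c,P,.006,60): print(np.round(ce).astype(int),a,'z%.3f'%zt,'ctr',np.round(r[0],1),'sz',np.round(r[1],0),'ang %.0f'%r[2],col.astype(int))
save(c,'w5.png')
E
```

```text
11.2667 [ 0.38012465 -0.37499945  0.3118941 ] [ 3.02453281e+00  8.30625473e-01 -1.38630581e-03] [-0.61613652 -2.6241312   0.22767181]
cap px [322. 165.] 647 z 0.0205 ctr [ 423.  -390.1] flat dir 57 w 20.2 22.6 sat 100
[420  27] 3719 z0.029 ctr [ 538.2 -393.9] sz [33. 47.] ang 83 [177 185 182]
[539  42] 3623 z0.040 ctr [ 564.  -466.9] sz [49. 10.] ang 49 [85 58 36]
[211  99] 3502 z0.029 ctr [ 422.8 -297.4] sz [46. 33.] ang 27 [177 187 187]
[322 164] 712 z0.021 ctr [ 423.1 -390.2] sz [22. 20.] ang 28 [191 172 119]
[372 258] 2589 z0.016 ctr [ 371.2 -478.3] sz [131.  17.] ang 50 [198 138 128]
[520 315] 13637 z0.097 ctr [ 390.8 -572.1] sz [43.  9.] ang 0 [92 73 49]
```

View pics/w5.png

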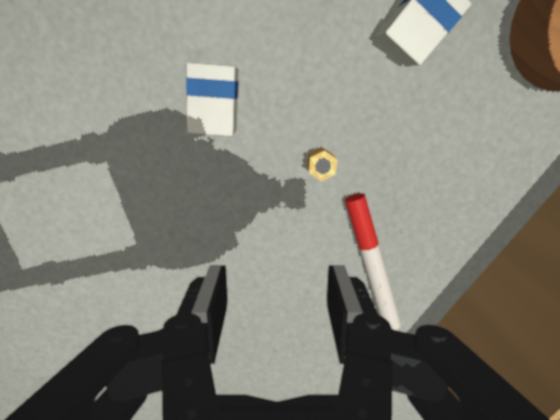

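Brass cap C is at (322,165), the cartons at (211,99) and (428,25), the marker at (370,255).

Request:
drive_tool(claw=[45, 45, 45, 45, 45, 45, 45], slide=[[0.06, -0.02, -0.04], [0.084, -0.033, -0.1], [0.084, -0.033, -0.16], [0.084, -0.033, -0.22], [0.084, -0.033, -0.274], [0.084, -0.033, -0.274], [0.084, -0.033, -0.274]], yaw=[-0.022, -0.022, -0.022, -0.022, -0.022, -0.022, -0.022])

```text
time: 11.85
tool_pos: [0.425, -0.3866, 0.1736]
tcp_rot: [3.055, 0.731, 0.001]
wrist_force: [0.1, 0.4, -0.0]
width: 0.527
grip_force: 0.0
```

Request:
drive_tool(claw=[10, 10, 10, 10, 10, 10, 10, 10], slide=[[0, 0, 0], [0, 0, 0], [0, 0, 0], [0, 0, 0], [0, 0, 0], [0, 0, 0.06], [0, 0, 0.14], [0, 0, 0.2]], yaw=[0, 0, 0, 0, 0, 0, 0, 0])

```text
time: 12.52
tool_pos: [0.4238, -0.3858, 0.2744]
tcp_rot: [-3.054, -0.731, 0.001]
wrist_force: [1.5, -1.4, 0.5]
width: 0.215
grip_force: 58.8
```

Request:
drive_tool(claw=[10, 10, 10, 10, 10, 10, 10, 10], slide=[[0, 0.08, 0], [0.01, 0.16, 0], [0.01, 0.24, 0], [0.02, 0.32, 0], [0.03, 0.4, 0], [0.04, 0.48, 0], [0.04, 0.56, 0], [0.04, 0.62, 0]], yaw=[0, 0, 0, 0, 0, 0, 0, 0])

```text
time: 13.18
tool_pos: [0.4433, -0.0734, 0.273]
tcp_rot: [-3.054, -0.732, 0.001]
wrist_force: [-0.5, -0.3, -1.4]
width: 0.219
grip_force: 58.9
```

Request:
drive_tool(claw=[10, 10, 10, 10, 10, 10], slide=[[0.006, 0.08, 0], [0.006, 0.127, 0], [0.006, 0.127, 0], [0.006, 0.127, -0.06], [0.006, 0.127, -0.108], [0.006, 0.127, -0.108]], yaw=[0, 0, 0, 0, 0, 0])

```text
time: 13.68
tool_pos: [0.4445, -0.0124, 0.2153]
tcp_rot: [-3.053, -0.731, 0.011]
wrist_force: [-0.1, 1.0, -2.0]
width: 0.216
grip_force: 59.3
```

Request:
drive_tool(claw=[10, 32, 32, 32, 32, 32, 32, 32], slide=[[0, 0, 0], [0, 0, 0], [0, 0, 0], [0, 0, 0], [0, 0, 0.06], [0, 0, 0.12], [-0.06, -0.04, 0.16], [-0.12, -0.07, 0.2]], yaw=[0, 0, 0, 0, 0, 0, 0, 0])

```text
time: 14.35
tool_pos: [0.3881, -0.0481, 0.3225]
tcp_rot: [3.053, 0.734, 0.006]
wrist_force: [0.0, -1.2, 0.5]
width: 0.373
grip_force: 0.0
```

```bash
python3 - <<'E'
from h import *
c=cam('wrist');np.savez('w6.npz',**c);s=bot.read_state()
print(s['time'],s['tool_pos'],s['tcp_rot'],s['wrist_force'])
P=cloud(c);tray(c,P);save(c,'w6.png')
H=hsv(c);r=np.hypot(P[...,0]-.4663,P[...,1]+.0015)<.036
b=r&(H[...,1]>60)&(H[...,0]<35)&(c['depth']>0);print(b.sum(),np.percentile(P[b][:,2],[5,50,90,99]))
E
```

```text
14.4 [ 0.38403967 -0.04939059  0.32511971] [3.05068607 0.7318914  0.00443941] [-3.66932487  0.12942331  0.54121433]
tray rect ((486.31475830078125, -69.24996948242188), (150.87184143066406, 237.48207092285156), 17.472312927246094)
walls ((480.6855773925781, -52.7799072265625), (132.59388732910156, 202.78053283691406), 17.516845703125) 0.02522846531108716
dark [273.84166667  19.475     ] 120 [0.50011256 0.01071567 0.04197347] ((496.2724304199219, 6.596645355224609), (13.270543098449707, 58.710262298583984), 14.735074996948242)
dark [515.69259259 122.69166667] 1080 [ 0.51493374 -0.16172896  0.05145831] ((515.693359375, -164.8798828125), (10.593648910522461, 39.176822662353516), 17.72835922241211)
1920 [0.00794741 0.0276302  0.02864101 0.02949894]
```

View pics/w6.png

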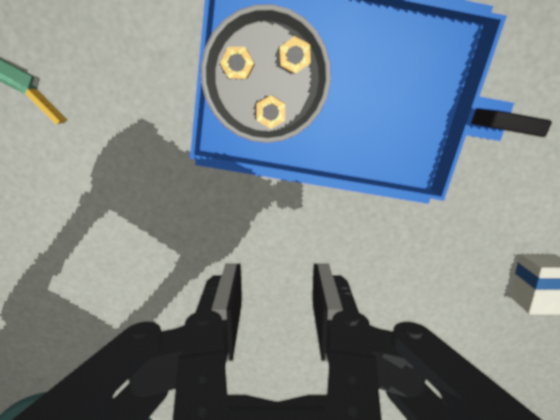

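Three caps lie flat in the tub at (237,62), (295,55), (270,112), well separated.

Request:
drive_tool(claw=[50, 50, 50, 50, 50, 50, 50, 50], slide=[[0.065, 0.04, 0], [0.13, 0.08, 0], [0.195, 0.12, -0.02], [0.26, 0.16, -0.04], [0.325, 0.2, -0.06], [0.39, 0.24, -0.09], [0.45, 0.28, -0.11], [0.478, 0.297, -0.13]], yaw=[0, 0, 0, 0, 0, 0, 0, 0])

```text
time: 15.07
tool_pos: [0.6297, 0.1032, 0.2549]
tcp_rot: [-3.055, -0.732, -0.007]
wrist_force: [0.8, 0.3, 0.9]
width: 0.588
grip_force: 0.0
```

```bash
python3 - <<'E'
from h import *
c=np.load('w6.npz');P=cloud(c);r=np.hypot(P[...,0]-.4663,P[...,1]+.0015)
for k in range(2):
    q=P[(r<.047)&(abs(P[...,2]-.046)<.004)&(c['depth']>0)]
    A=np.c_[2*q[:,:2],np.ones(len(q))];x=np.linalg.lstsq(A,(q[:,:2]**2).sum(1),rcond=None)[0];print(len(q),x[:2],np.sqrt(x[2]+x[0]**2+x[1]**2),np.median(q[:,2]))
    r=np.hypot(P[...,0]-x[0],P[...,1]-x[1])
c=cam('wrist');np.savez('w7.npz',**c);s=bot.read_state()
print(s['time'],s['tool_pos'],s['tcp_rot'],s['wrist_force'])
P=cloud(c);lid(c,P)
E
```

```text
2466 [ 0.46515412 -0.00189971] 0.04025779710494396 0.045440782081491826
2466 [ 0.46515412 -0.00189971] 0.04025779710494396 0.045440782081491826
15.1167 [0.62993697 0.10356061 0.25287148] [-3.0543383  -0.73274059 -0.00494878] [ 3.20615727  0.428094   -0.42097152]
lid px [257.46261416 229.07234589] z 0.0097 ((622.2412109375, 103.20063018798828), 43.488548278808594)
plane tilt [6.21523931e-04 4.04990188e-05]
knob 730 ((623.0842895507812, 99.94438171386719), 9.15103816986084) [0.03064997 0.0314713  0.03233584]
```

Request:
drive_tool(claw=[50, 50, 50, 50, 50], slide=[[-0.013, -0.007, -0.04], [-0.013, -0.007, -0.09], [-0.013, -0.007, -0.128], [-0.013, -0.007, -0.128], [-0.013, -0.007, -0.128]], yaw=[0, 0, 0, 0, 0])

```text
time: 15.53
tool_pos: [0.6189, 0.097, 0.1899]
tcp_rot: [-3.055, -0.73, 0.004]
wrist_force: [0.0, 0.2, -0.4]
width: 0.585
grip_force: 0.0
```

Request:
drive_tool(claw=[10, 10, 10, 10, 10], slide=[[0, 0, 0], [0, 0, 0], [0, 0, 0], [0, 0, 0], [0, 0, 0]], yaw=[0, 0, 0, 0, 0])

```text
time: 15.95
tool_pos: [0.6208, 0.0975, 0.1929]
tcp_rot: [3.055, 0.731, 0.006]
wrist_force: [-1.4, -0.4, 6.9]
width: 0.178
grip_force: 58.5
```

Request:
drive_tool(claw=[10, 10, 10, 10, 10, 10, 10, 10], slide=[[0, 0, 0.07], [0, 0, 0.14], [0, 0, 0.22], [-0.06, -0.04, 0.22], [-0.12, -0.08, 0.22], [-0.18, -0.12, 0.22], [-0.24, -0.16, 0.22], [-0.29, -0.19, 0.22]], yaw=[0, 0, 0, 0, 0, 0, 0, 0])

```text
time: 16.62
tool_pos: [0.4725, 0.0015, 0.3006]
tcp_rot: [3.055, 0.731, -0.0]
wrist_force: [-0.2, 0.6, 0.1]
width: 0.173
grip_force: 58.6
```

Request:
drive_tool(claw=[10, 10, 10, 10], slide=[[-0.02, -0.01, 0], [-0.02, -0.01, 0], [-0.02, -0.01, 0], [-0.02, -0.01, 0]], yaw=[0, 0, 0, 0])

```text
time: 16.95
tool_pos: [0.4659, -0.0022, 0.3012]
tcp_rot: [3.055, 0.731, 0.004]
wrist_force: [0.5, 0.6, -0.4]
width: 0.173
grip_force: 58.6
```

```bash
cat >> h.py <<'E'
def lidfit(c,P,zmin=-1):
    H=hsv(c)
    o=(c['depth']>0)&(H[...,0]<14)&(H[...,1]>170)&(H[...,2]>120)&(P[...,2]>zmin)
    o=cv2.morphologyEx(o.astype(np.uint8),cv2.MORPH_OPEN,np.ones((3,3)))
    q=P[o>0];zt=np.median(q[:,2]);q=q[abs(q[:,2]-zt)<.006]
    A=np.c_[q[:,:2],np.ones(len(q))];print('z',zt.round(4),'tilt',np.linalg.lstsq(A,q[:,2],rcond=None)[0][:2].round(4))
    h=cv2.convexHull((q[:,:2]*1000).astype(np.float32))[:,0]
    from scipy.optimize import least_squares
    f=least_squares(lambda x:np.hypot(h[:,0]-x[0],h[:,1]-x[1])-45.5,h.mean(0),loss='soft_l1');print('lid ctr',f.x.round(1),'res',np.abs(f.fun).mean().round(2),len(h))
E
python3 - <<'E'
from h import *
c=cam('wrist');np.savez('w8.npz',**c);s=bot.read_state()
print(s['time'],s['tool_pos'],s['tcp_rot'],s['wrist_force'],s['width'])
P=cloud(c);lidfit(c,P)
for n in 'top','scene':
  d=cam(n);print(n);lidfit(d,cloud(d),.05)
E
```

```text
17.0 [ 0.46606842 -0.0020918   0.3010319 ] [3.05488457 0.73161147 0.00330064] [-0.51084365 -0.1524995  -1.09278338] 0.1765075065191051
z 0.118 tilt [ 0.0006 -0.0002]
lid ctr [469.3  -1.4] res 1.58 35
top
z 0.0617 tilt [-0.0046 -0.0382]
lid ctr [744.1  22.7] res 9.68 17
scene
z 0.0646 tilt [0.008  0.0055]
lid ctr [744.5 -45.3] res 12.27 24
```

Request:
drive_tool(claw=[10, 10, 10, 10, 10, 10, 10], slide=[[-0.006, -0.002, 0], [-0.006, -0.002, -0.05], [-0.006, -0.002, -0.09], [-0.006, -0.002, -0.11], [-0.006, -0.002, -0.122], [-0.006, -0.002, -0.13], [-0.006, -0.002, -0.132]], yaw=[0, 0, 0, 0, 0, 0, 0])

```text
time: 17.68
tool_pos: [0.4618, -0.0035, 0.234]
tcp_rot: [-3.055, -0.731, 0.001]
wrist_force: [-0.3, 0.3, -0.7]
width: 0.176
grip_force: 58.6
```

```bash
python3 - <<'E'
from h import *
c=cam('wrist');s=bot.read_state()
print(s['time'],s['tool_pos'],s['tcp_rot'],s['wrist_force'],s['torque'],s['width'])
P=cloud(c);lidfit(c,P)
E
```

```text
17.7333 [ 0.46196998 -0.00349617  0.23438096] [3.05531610e+00 7.31108955e-01 1.78569760e-04] [-0.50219259 -0.41505823 -0.764237  ] [0.01020734 0.01502306 0.01195965] 0.17554485351998084
z 0.0508 tilt [-0.0022  0.    ]
lid ctr [464.1  -2.5] res 1.46 33
```

Request:
drive_tool(claw=[10, 45, 45, 45, 45, 45, 45, 45], slide=[[0, 0, -0.002], [0, 0, -0.002], [0, 0, -0.002], [0, 0, -0.002], [0, 0, 0.06], [0, 0, 0.13], [-0.06, -0.04, 0.16], [-0.12, -0.07, 0.2]], yaw=[0, 0, 0, 0, 0, 0, 0, 0])

```text
time: 18.4
tool_pos: [0.4023, -0.0389, 0.3364]
tcp_rot: [3.053, 0.734, 0.004]
wrist_force: [-0.3, 0.0, -0.4]
width: 0.529
grip_force: 0.0
```

```bash
python3 - <<'E'
from h import *
c=cam('wrist');np.savez('w9.npz',**c);s=bot.read_state()
print(s['time'],s['tool_pos'],s['tcp_rot'],s['wrist_force'],s['torque'],s['width'])
P=cloud(c);lidfit(c,P);lid(c,P);tray(c,P)
E
```

```text
18.45 [ 0.39821292 -0.04021928  0.33925341] [3.05148316e+00 7.32170677e-01 2.11868656e-03] [-3.56603782  0.72765532  0.07505607] [0.04023215 0.09533896 0.02212517] 0.5268048041085011
z 0.0507 tilt [0.0699 0.1531]
lid ctr [461.8  53.1] res 0.8 11
lid px [255.98214286 101.5       ] z 0.0508 ((461.8539733886719, 3.759927749633789), 7.686497211456299)
plane tilt [0.03309714 0.02384498]
knob 635 ((464.939697265625, -2.7046453952789307), 8.906859397888184) [0.07202569 0.07269447 0.0735497 ]
tray rect ((486.45098876953125, -69.75106811523438), (150.8544464111328, 237.3666229248047), 17.140323638916016)
walls ((484.6647033691406, -65.26957702636719), (132.65562438964844, 227.74441528320312), 17.13768768310547) 0.02532031559734435
dark [501.49625668 143.79786096] 935 [ 0.51540056 -0.16172259  0.0514439 ] ((516.1521606445312, -164.7820281982422), (10.900001525878906, 39.01676559448242), 17.000139236450195)
```

Request:
drive_tool(claw=[65, 65, 65, 65, 65, 65, 65, 65], slide=[[0, -0.045, 0], [0, -0.09, 0], [0, -0.135, 0], [0, -0.18, 0], [0, -0.225, 0], [0, -0.27, 0], [0, -0.315, 0], [0, -0.36, 0]], yaw=[-0.038, -0.076, -0.114, -0.152, -0.19, -0.228, -0.266, -0.3])

```text
time: 19.12
tool_pos: [0.4015, -0.2197, 0.3347]
tcp_rot: [3.052, -0.745, 0.001]
wrist_force: [0.1, 0.8, -0.4]
width: 0.762
grip_force: 0.0
```

Request:
drive_tool(claw=[65, 65, 65, 65, 65, 65, 65], slide=[[0, 0, 0], [0, 0, 0], [0, 0, 0], [0, 0, 0], [0, 0, 0], [0, 0, 0], [0, 0, 0]], yaw=[-0.038, -0.076, -0.114, -0.152, -0.19, -0.2, -0.2])

```text
time: 19.7
tool_pos: [0.4017, -0.2186, 0.3346]
tcp_rot: [-2.677, 1.645, -0.001]
wrist_force: [0.4, -0.5, -0.3]
width: 0.762
grip_force: 0.0
```

```bash
cat >> h.py <<'E'
def cart(n):
    c=cam('wrist');np.savez(n+'.npz',**c);s=bot.read_state()
    r=s['tcp_rot'];print('t %.1f'%s['time'],s['tool_pos'].round(4),'ydir %.1f'%((2*np.degrees(np.arctan2(r[1],r[0]))-90)%180),'w %.3f'%s['width'],s['wrist_force'].round(1))
    P=cloud(c)
    for ce,a,zt,r,col in blobs(c,P,.02,200):
        L=r[2] if r[1][0]>r[1][1] else r[2]+90
        if max(r[1])<75: print(np.round(ce).astype(int),a,'z%.3f'%zt,'ctr',np.round(r[0],1),'sz',np.round(sorted(r[1]),1),'long %.1f'%(L%180),col.astype(int))
    save(c,n+'.png');return c,P
E
python3 - <<'E'
from h import *
cart('w10')
E
```

```text
t 19.8 [ 0.4016 -0.2186  0.3345] ydir 27.0 w 0.762 [-0.1  0.   0.4]
[157  18] 2555 z0.029 ctr [ 534.2 -296.2] sz [24.2 47.1] long 31.2 [208 178 129]
[299  91] 2814 z0.029 ctr [ 422.8 -297.3] sz [32.4 45.6] long 26.7 [195 205 205]
[101 224] 3789 z0.052 ctr [ 516.2 -166.4] sz [12.3 40.1] long 107.1 [41 63 99]
[109 328] 887 z0.050 ctr [480.3 -42.7] sz [ 9.3 31. ] long 34.4 [93 73 58]
[124 408] 310 z0.052 ctr [440.   26.6] sz [14.2 33.1] long 44.5 [225 141  72]
```

Request:
drive_tool(claw=[65, 65, 65, 65, 65, 65, 65, 65], slide=[[0.02, -0.07, -0.04], [0.042, -0.14, -0.08], [0.042, -0.157, -0.14], [0.042, -0.157, -0.2], [0.042, -0.157, -0.26], [0.042, -0.157, -0.3], [0.042, -0.157, -0.317], [0.042, -0.157, -0.317]], yaw=[0, 0, 0, 0, 0, 0, 0, 0])

```text
time: 20.42
tool_pos: [0.4215, -0.2962, 0.1735]
tcp_rot: [-2.677, 1.642, 0.008]
wrist_force: [-1.1, 1.0, -0.3]
width: 0.76
grip_force: 0.0
```

Request:
drive_tool(claw=[35, 35, 35, 35, 35, 35, 35, 35], slide=[[0, 0, 0], [0, 0, 0], [0, 0, 0], [0, 0, 0], [0, 0, 0], [0, 0, 0.06], [0, 0, 0.14], [0, 0, 0.2]], yaw=[0, 0, 0, 0, 0, 0, 0, 0])

```text
time: 21.08
tool_pos: [0.4225, -0.2969, 0.2777]
tcp_rot: [2.677, -1.643, 0.0]
wrist_force: [1.2, -0.9, -0.9]
width: 0.523
grip_force: 62.3
```

```bash
python3 - <<'E'
from h import *
cart('w11')
E
```

```text
t 21.1 [ 0.425  -0.2987  0.2845] ydir 26.9 w 0.527 [ 2.7 -1.5  3.1]
[181  11] 1120 z0.029 ctr [ 526.6 -379.5] sz [15.5 33.6] long 28.5 [205 204 190]
[115 136] 4208 z0.029 ctr [ 536.5 -299.7] sz [32.1 47.7] long 31.9 [202 171 122]
[279 260] 2629 z0.118 ctr [ 425.4 -309.9] sz [ 8.8 64.9] long 22.8 [ 98 102  99]
[ 55 334] 3468 z0.052 ctr [ 516.3 -166.9] sz [12.7 41.2] long 106.9 [26 37 56]
```

Request:
drive_tool(claw=[35, 35, 35, 35, 35, 35, 35, 35], slide=[[0.01, 0.04, 0], [0.02, 0.09, 0], [0.03, 0.14, 0], [0.04, 0.19, 0], [0.05, 0.24, 0], [0.06, 0.3, 0], [0.067, 0.35, 0], [0.067, 0.378, 0]], yaw=[0.038, 0.076, 0.114, 0.152, 0.19, 0.228, 0.266, 0.3])

```text
time: 21.8
tool_pos: [0.4562, -0.1058, 0.2759]
tcp_rot: [-3.132, 0.238, -0.001]
wrist_force: [-0.1, 0.7, -0.5]
width: 0.525
grip_force: 62.2
```

Request:
drive_tool(claw=[35, 35, 35, 35, 35, 35, 35, 35], slide=[[0, 0, 0], [0, 0, 0], [0, 0, 0], [0, 0, 0], [0, 0, 0], [0, 0, -0.03], [0, 0, -0.06], [0, 0, -0.1]], yaw=[0.038, 0.076, 0.114, 0.146, 0.146, 0.146, 0.146, 0.146])

```text
time: 22.47
tool_pos: [0.4569, -0.1083, 0.2266]
tcp_rot: [3.106, 0.464, 0.005]
wrist_force: [0.1, -0.6, -0.7]
width: 0.523
grip_force: 62.3
```

```bash
python3 - <<'E'
from h import *
c,P=cart('w12'); tray(c,P)
E
```

```text
t 22.5 [ 0.4545 -0.1076  0.2221] ydir 107.0 w 0.528 [-1.4 -0.3 -2.5]
tray rect ((490.56591796875, -68.09117126464844), (141.97804260253906, 236.97244262695312), 17.008296966552734)
walls ((480.9610900878906, -52.47406768798828), (132.2705078125, 201.8363037109375), 17.180984497070312) 0.025412371771794645
dark [440.23237509 192.17453799] 2922 [ 0.51727409 -0.16339544  0.0512936 ] ((516.748291015625, -164.99093627929688), (11.416504859924316, 40.100772857666016), 16.564605712890625)
dark [ 50.61410788 196.76141079] 482 [ 0.47077475 -0.00924784  0.05646299] ((469.1689453125, -7.830869674682617), (16.1593017578125, 6.80518102645874), 38.44581604003906)
```

View pics/w12.png

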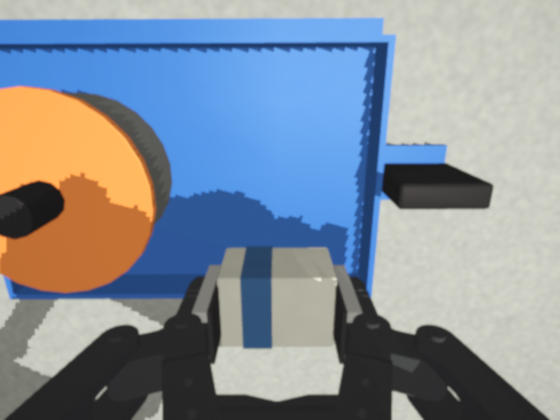

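The picture shows carton 1 held at (278,298) over the tray's near side, free floor clear, lid seated at (70,195).

Request:
drive_tool(claw=[35, 35, 35, 35, 35], slide=[[0, 0, -0.04], [0, 0, -0.07], [0, 0, -0.086], [0, 0, -0.09], [0, 0, -0.09]], yaw=[0, 0, 0, 0, 0])

```text
time: 22.93
tool_pos: [0.4561, -0.108, 0.1815]
tcp_rot: [-3.106, -0.467, 0.002]
wrist_force: [-0.3, 0.4, -1.1]
width: 0.526
grip_force: 63.0
```

Request:
drive_tool(claw=[54, 54, 54, 54, 54, 54, 54, 54], slide=[[0, 0, 0], [0, 0, 0], [0, 0, 0], [0, 0, 0], [0, 0, 0.06], [0, 0, 0.14], [0, 0, 0.22], [0, -0.06, 0.26]], yaw=[0, 0, 0, 0, 0, 0, 0, 0])

```text
time: 23.6
tool_pos: [0.4573, -0.136, 0.3153]
tcp_rot: [3.105, 0.474, 0.008]
wrist_force: [1.5, -0.1, 0.0]
width: 0.633
grip_force: 0.0
```

Request:
drive_tool(claw=[65, 65, 65, 65, 65, 65, 65, 65], slide=[[0.01, -0.07, 0], [0.02, -0.14, 0], [0.03, -0.21, 0], [0.04, -0.28, 0], [0.05, -0.35, 0], [0.06, -0.42, 0], [0.07, -0.49, 0], [0.086, -0.56, 0]], yaw=[0.038, 0.076, 0.114, 0.152, 0.19, 0.228, 0.266, 0.3])

```text
time: 24.27
tool_pos: [0.4987, -0.4198, 0.3106]
tcp_rot: [-2.55, -1.835, 0.0]
wrist_force: [1.1, 0.2, 0.2]
width: 0.765
grip_force: 0.0
```

Request:
drive_tool(claw=[65, 65, 65, 65], slide=[[0, 0, 0], [0, 0, 0], [0, 0, 0], [0, 0, 0]], yaw=[0.035, 0.067, 0.067, 0.067])

```text
time: 24.6
tool_pos: [0.499, -0.4181, 0.3104]
tcp_rot: [-2.351, -2.082, 0.0]
wrist_force: [0.3, 1.8, -0.0]
width: 0.761
grip_force: 0.0
```

```bash
python3 - <<'E'
from h import *
cart('w13')
E
```

```text
t 24.6 [ 0.4991 -0.4178  0.3105] ydir 173.1 w 0.758 [-0.6  0.1  0.2]
[310  26] 3462 z0.029 ctr [ 536.2 -300. ] sz [32.  46.5] long 32.1 [216 186 135]
[484  11] 1660 z0.029 ctr [ 642.  -307.1] sz [15.1 47.7] long 169.7 [159 169 170]
[327 164] 2886 z0.029 ctr [ 538.5 -393.6] sz [32.5 46.2] long 172.3 [154 162 161]
[124 411] 505 z0.065 ctr [ 355.8 -570.4] sz [ 2.7 29.5] long 179.3 [100  80  53]
```

Request:
drive_tool(claw=[65, 65, 65, 65, 65, 65, 65, 65], slide=[[0.05, 0.03, -0.03], [0.079, 0.049, -0.06], [0.079, 0.049, -0.12], [0.079, 0.049, -0.18], [0.079, 0.049, -0.23], [0.079, 0.049, -0.27], [0.079, 0.049, -0.27], [0.079, 0.049, -0.27]], yaw=[0, 0, 0, 0, 0, 0, 0, 0])

```text
time: 25.32
tool_pos: [0.5381, -0.392, 0.1735]
tcp_rot: [-2.344, -2.084, 0.001]
wrist_force: [-0.2, -0.7, 0.1]
width: 0.759
grip_force: 0.0
```

Request:
drive_tool(claw=[35, 35, 35, 35, 35, 35, 35, 35], slide=[[0, 0, 0], [0, 0, 0], [0, 0, 0], [0, 0, 0], [0, 0, 0], [0, 0, 0.06], [0, 0, 0.14], [0, 0, 0.2]], yaw=[0, 0, 0, 0, 0, 0, 0, 0])

```text
time: 25.98
tool_pos: [0.5384, -0.3935, 0.2773]
tcp_rot: [-2.348, -2.086, 0.0]
wrist_force: [0.1, -1.5, -0.3]
width: 0.527
grip_force: 62.6
```

Request:
drive_tool(claw=[35, 35, 35, 35, 35, 35, 35, 35], slide=[[-0.01, 0.07, 0], [-0.02, 0.145, 0], [-0.03, 0.22, 0], [-0.04, 0.295, 0], [-0.05, 0.37, 0], [-0.06, 0.445, 0], [-0.075, 0.52, 0], [-0.089, 0.594, 0]], yaw=[-0.038, -0.076, -0.114, -0.152, -0.19, -0.228, -0.266, -0.3])

```text
time: 26.65
tool_pos: [0.4933, -0.0949, 0.2759]
tcp_rot: [3.042, 0.783, 0.0]
wrist_force: [0.6, 0.8, -0.9]
width: 0.527
grip_force: 62.6
```

Request:
drive_tool(claw=[35, 35, 35, 35, 35, 35, 35], slide=[[0, 0, 0], [0, 0, 0], [0, 0, 0], [0, 0, -0.03], [0, 0, -0.06], [0, 0, -0.1], [0, 0, -0.1]], yaw=[-0.035, -0.066, -0.066, -0.066, -0.066, -0.066, -0.066])

```text
time: 27.23
tool_pos: [0.4921, -0.0965, 0.2224]
tcp_rot: [-3.103, -0.477, 0.01]
wrist_force: [-0.7, 0.2, -1.8]
width: 0.523
grip_force: 62.5
```

```bash
python3 - <<'E'
from h import *
c,P=cart('w14'); tray(c,P)
E
```

```text
t 27.3 [ 0.4927 -0.0966  0.2239] ydir 107.4 w 0.525 [-1.1  0.2 -0.9]
tray rect ((492.3680419921875, -68.49697875976562), (139.35523986816406, 235.94700622558594), 17.415937423706055)
walls ((541.0223999023438, -61.76542663574219), (204.33143615722656, 84.96668243408203), 79.77534484863281) 0.025502590773114606
dark [437.25467775 270.13860014] 2886 [ 0.51820582 -0.16347847  0.05098866] ((516.7202758789062, -164.90267944335938), (11.755516052246094, 39.286598205566406), 16.94976043701172)
dark [ 62.91573034 272.67602996] 534 [ 0.47218085 -0.00709454  0.0560814 ] ((470.3833923339844, -5.531001091003418), (16.262889862060547, 7.289458274841309), 61.21105194091797)
```

View pics/w14.png

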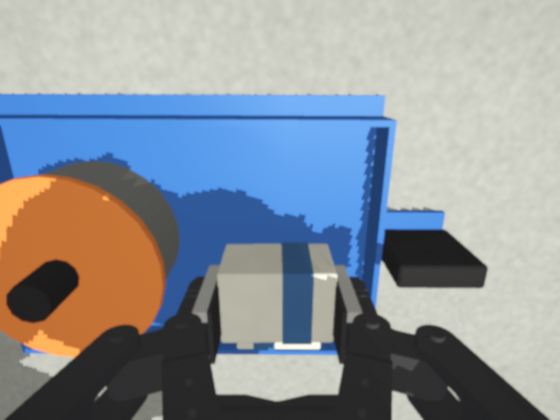

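Carton 2 is held at (278,293) over the middle slot; the first carton's white edge shows just below it at (297,345).

Request:
drive_tool(claw=[35, 35, 35, 35, 35], slide=[[0, 0, -0.04], [0, 0, -0.07], [0, 0, -0.082], [0, 0, -0.086], [0, 0, -0.086]], yaw=[0, 0, 0, 0, 0])

```text
time: 27.7
tool_pos: [0.4944, -0.0968, 0.1832]
tcp_rot: [-3.106, -0.475, 0.0]
wrist_force: [0.4, 1.1, -0.3]
width: 0.528
grip_force: 62.6
```

Request:
drive_tool(claw=[54, 54, 54, 54, 54, 54, 54, 54], slide=[[0, 0, 0], [0, 0, 0], [0, 0, 0], [0, 0, 0], [0, 0, 0.06], [0, 0, 0.14], [0, 0, 0.22], [0.02, -0.06, 0.26]], yaw=[0, 0, 0, 0, 0, 0, 0, 0])

```text
time: 28.37
tool_pos: [0.5043, -0.1241, 0.3175]
tcp_rot: [-3.105, -0.479, -0.007]
wrist_force: [1.2, 0.0, -0.4]
width: 0.633
grip_force: 0.0
```

Request:
drive_tool(claw=[65, 65, 65, 65, 65, 65, 65, 65], slide=[[0.03, -0.06, 0], [0.06, -0.12, 0], [0.09, -0.18, 0], [0.12, -0.24, 0], [0.15, -0.3, 0], [0.18, -0.36, 0], [0.2, -0.42, 0], [0.21, -0.44, 0]], yaw=[0.037, 0.074, 0.111, 0.148, 0.185, 0.222, 0.259, 0.289])

```text
time: 29.03
tool_pos: [0.61, -0.3505, 0.3132]
tcp_rot: [2.577, 1.791, -0.0]
wrist_force: [0.3, 1.6, -0.1]
width: 0.761
grip_force: 0.0
```

Request:
drive_tool(claw=[65, 65], slide=[[0, 0, 0], [0, 0, 0]], yaw=[0, 0])

```text
time: 29.2
tool_pos: [0.609, -0.347, 0.3125]
tcp_rot: [-2.585, -1.783, 0.0]
wrist_force: [0.0, 0.1, -0.9]
width: 0.762
grip_force: 0.0
```

```bash
python3 - <<'E'
from h import *
cart('w15')
E
```

```text
t 29.2 [ 0.6088 -0.3461  0.3125] ydir 159.2 w 0.756 [-0.7 -0.6  0. ]
[43 13] 1281 z0.052 ctr [ 520.1 -177.9] sz [12.5 17.1] long 109.2 [22 22 22]
[300 119] 3117 z0.029 ctr [ 646.1 -295.4] sz [32.1 45.9] long 159.1 [194 205 206]
[162 178] 2779 z0.029 ctr [ 536.3 -299.8] sz [32.1 47. ] long 31.8 [135 109  75]
```

Request:
drive_tool(claw=[65, 65, 65, 65, 65, 65, 65, 65], slide=[[0.04, 0.05, -0.03], [0.075, 0.102, -0.06], [0.075, 0.102, -0.12], [0.075, 0.102, -0.18], [0.075, 0.102, -0.23], [0.075, 0.102, -0.274], [0.075, 0.102, -0.274], [0.075, 0.102, -0.274]], yaw=[0, 0, 0, 0, 0, 0, 0, 0])

```text
time: 29.92
tool_pos: [0.6454, -0.2937, 0.1743]
tcp_rot: [-2.58, -1.786, 0.003]
wrist_force: [0.6, 0.6, -0.1]
width: 0.76
grip_force: 0.0
```

Request:
drive_tool(claw=[35, 35, 35, 35, 35, 35, 35, 35], slide=[[0, 0, 0], [0, 0, 0], [0, 0, 0], [0, 0, 0], [0, 0, 0], [0, 0, 0.06], [0, 0, 0.14], [0, 0, 0.2]], yaw=[0, 0, 0, 0, 0, 0, 0, 0])

```text
time: 30.58
tool_pos: [0.6466, -0.2956, 0.2777]
tcp_rot: [2.583, 1.788, 0.0]
wrist_force: [0.9, -0.6, -0.1]
width: 0.523
grip_force: 62.8
```

Request:
drive_tool(claw=[35, 35, 35, 35, 35, 35, 35, 35], slide=[[-0.03, 0.055, 0], [-0.06, 0.11, 0], [-0.09, 0.165, 0], [-0.12, 0.22, 0], [-0.15, 0.275, 0], [-0.18, 0.33, 0], [-0.21, 0.385, 0], [-0.227, 0.421, 0]], yaw=[-0.037, -0.074, -0.111, -0.148, -0.185, -0.222, -0.259, -0.289])

```text
time: 31.25
tool_pos: [0.5312, -0.0831, 0.2758]
tcp_rot: [-3.106, -0.466, 0.001]
wrist_force: [0.2, 0.3, 0.1]
width: 0.524
grip_force: 62.7
```

Request:
drive_tool(claw=[35, 35, 35, 35, 35, 35], slide=[[0, 0, 0], [0, 0, 0], [0, 0, -0.03], [0, 0, -0.06], [0, 0, -0.1], [0, 0, -0.1]], yaw=[0, 0, 0, 0, 0, 0])

```text
time: 31.75
tool_pos: [0.532, -0.0858, 0.2227]
tcp_rot: [-3.104, -0.475, 0.008]
wrist_force: [-1.1, 0.3, -1.5]
width: 0.527
grip_force: 62.7
```

```bash
python3 - <<'E'
from h import *
c,P=cart('w16')
E
```

```text
t 31.8 [ 0.5325 -0.0858  0.224 ] ydir 107.4 w 0.525 [-0.1 -0.5 -0.2]
[508  44] 610 z0.021 ctr [ 657.6 -151.8] sz [15.8 17.4] long 143.0 [121 119 117]
```

Request:
drive_tool(claw=[35, 35, 35, 35, 35], slide=[[0, 0, -0.04], [0, 0, -0.07], [0, 0, -0.082], [0, 0, -0.087], [0, 0, -0.087]], yaw=[0, 0, 0, 0, 0])

```text
time: 32.22
tool_pos: [0.5337, -0.0855, 0.1832]
tcp_rot: [3.105, 0.474, 0.0]
wrist_force: [-0.6, -0.4, -1.0]
width: 0.522
grip_force: 62.7
```

Request:
drive_tool(claw=[54, 54, 54, 54, 54, 54, 54, 54], slide=[[0, 0, 0], [0, 0, 0], [0, 0, 0], [0, 0, 0], [0, 0, 0.06], [0, 0, 0.14], [-0.06, -0.03, 0.19], [-0.12, -0.07, 0.24]], yaw=[0, 0, 0, 0, 0, 0, 0, 0])

```text
time: 32.88
tool_pos: [0.4756, -0.1187, 0.3036]
tcp_rot: [3.104, 0.479, 0.005]
wrist_force: [-0.5, -0.7, 0.8]
width: 0.632
grip_force: 0.0
```

Request:
drive_tool(claw=[54, 54, 54, 54, 54, 54], slide=[[-0.06, -0.01, 0.05], [-0.12, -0.02, 0.1], [-0.18, -0.02, 0.12], [-0.2, -0.02, 0.12], [-0.2, -0.02, 0.12], [-0.2, -0.02, 0.12]], yaw=[0, 0, 0, 0, 0, 0])

```text
time: 33.38
tool_pos: [0.3748, -0.1289, 0.3607]
tcp_rot: [3.105, 0.473, 0.002]
wrist_force: [0.2, 0.5, 0.0]
width: 0.633
grip_force: 0.0
```

```bash
python3 - <<'E'
from h import *
c,P=cart('w17');tray(c,P);lidfit(c,P);lid(c,P)
E
```

```text
t 33.4 [ 0.3753 -0.1289  0.3604] ydir 107.4 w 0.635 [ 0.2  0.7 -0.3]
[283  28] 2931 z0.033 ctr [495.5 -96.9] sz [33.1 46. ] long 107.4 [188 199 200]
[539  60] 2554 z0.029 ctr [ 534.3 -297.4] sz [28.8 46.6] long 31.9 [190 160 114]
[282  86] 2461 z0.033 ctr [ 455.3 -108.6] sz [32.4 45.9] long 107.0 [192 203 205]
tray rect ((462.7289733886719, -76.76033020019531), (100.27640533447266, 236.85693359375), 17.298067092895508)
walls ((463.954345703125, -73.7874526977539), (86.86405944824219, 232.11709594726562), 17.451501846313477) 0.02629439991103194
dark [150.32727273  29.92727273] 55 [ 0.46388504 -0.01067636  0.05790483] ((463.4556884765625, -9.883563995361328), (4.402414321899414, 14.472295761108398), 75.65771484375)
dark [383.64545455  27.15818182] 1100 [ 0.51460675 -0.16478798  0.05144252] ((515.3408813476562, -165.54026794433594), (11.259283065795898, 39.11692810058594), 17.056659698486328)
z 0.0509 tilt [ 0.3358 -0.3332]
lid ctr [500.5   4.2] res 0.63 8
lid px [134.97126437  24.72988506] z 0.0519 ((465.4593505859375, 1.6891342401504517), 13.672608375549316)
plane tilt [ 0.02097728 -0.06962198]
knob 714 ((464.8687438964844, -3.0905849933624268), 9.188232421875) [0.07177329 0.07257358 0.07356452]
```

View pics/w17.png

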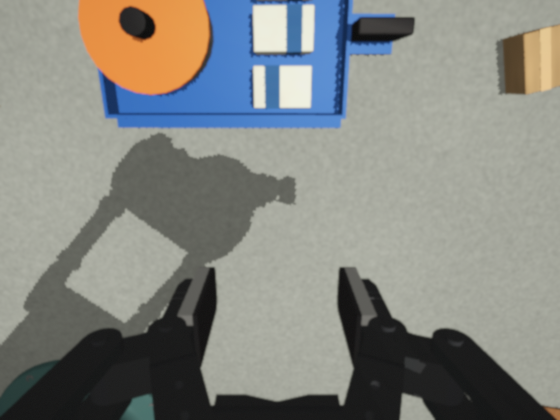

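Cartons 1 and 2 lie flat side by side at (282,86) and (283,28); lid at (145,40). I check the third with the fixed cameras and measure the bay.

```bash
python3 - <<'E'
from h import *
for n in ['top','scene']:
    c=cam(n);P=cloud(c);H=hsv(c);z=P[...,2];print(n)
    u=np.array([-.297,.955]);v=np.array([-.955,-.297]);d=P[...,:2]-np.array([.4804,-.0519]);a=d@u;b=d@v
    m=(c['depth']>0)&(H[...,1]<60)&(H[...,2]>110)&(a>-.1)&(a<.01)&(abs(b)<.066)&(z>.02)
    k,l,st,ce=cv2.connectedComponentsWithStats(m.astype(np.uint8))
    for i in range(1,k):
        if st[i,4]>8: print(ce[i].round(),st[i,4],'tray xy',np.round([np.median(a[l==i]),np.median(b[l==i])],4),'z',np.percentile(z[l==i],[50,90]).round(4))
    g=(c['depth']>0)&(z>.007)&(z<.017)&(P[...,0]>.34)&(P[...,0]<.58)&(P[...,1]>.16)&(P[...,1]<.34)
    for lo,hi in((.34,.42),(.5,.58)):
        q=P[g&(P[...,0]>lo)&(P[...,0]<hi)]
        for y0 in np.arange(.16,.34,.03):
            s=q[(q[:,1]>y0)&(q[:,1]<y0+.03)]
            if len(s)>5: print('rail y%.3f x %.4f..%.4f'%(y0+.015,*np.percentile(s[:,0],[4,96])),len(s),end='; ')
        print()
crop=c['color'][150:290,150:420];cv2.imwrite('pics/s2.png',cv2.resize(cv2.cvtColor(crop,cv2.COLOR_RGB2BGR),(800,415)))
E
```

```text
top
[279. 213.] 35 tray xy [-0.0635 -0.0399] z [0.0314 0.0358]
[270. 215.] 102 tray xy [-0.0366 -0.0404] z [0.0316 0.035 ]
[282. 224.] 27 tray xy [-0.0629 -0.0036] z [0.03   0.0361]
[271. 225.] 25 tray xy [-0.024  -0.0092] z [0.0324 0.5604]
rail y0.175 x 0.3753..0.3907 47; rail y0.205 x 0.3754..0.3890 50; rail y0.235 x 0.3761..0.3883 41; rail y0.265 x 0.3766..0.3895 45; rail y0.295 x 0.3771..0.3922 51; rail y0.325 x 0.3804..0.3926 47; 
rail y0.175 x 0.5285..0.5414 44; rail y0.205 x 0.5293..0.5421 39; rail y0.235 x 0.5295..0.5453 44; rail y0.265 x 0.5329..0.5740 47; rail y0.295 x 0.5335..0.5461 46; rail y0.325 x 0.5340..0.5468 46; 
scene
[276. 196.] 97 tray xy [-0.0595  0.0415] z [0.0329 0.0346]
[288. 195.] 34 tray xy [-0.0308  0.0407] z [0.0331 0.0353]
[286. 208.] 101 tray xy [-0.0395  0.0004] z [0.0332 0.0348]
[275. 209.] 38 tray xy [-0.0686  0.0018] z [0.032  0.0345]
[276. 222.] 43 tray xy [-0.0691 -0.0399] z [0.0324 0.0339]
[288. 221.] 110 tray xy [-0.0406 -0.0413] z [0.0326 0.0346]
rail y0.175 x 0.3726..0.3888 61; rail y0.205 x 0.3743..0.3892 61; rail y0.235 x 0.3756..0.3905 62; rail y0.265 x 0.3764..0.3910 64; rail y0.295 x 0.3758..0.3928 65; rail y0.325 x 0.3774..0.3931 63; 
rail y0.175 x 0.5285..0.5435 87; rail y0.205 x 0.5295..0.5440 81; rail y0.235 x 0.5307..0.5453 83; rail y0.265 x 0.5312..0.5469 85; rail y0.295 x 0.5326..0.5484 88; rail y0.325 x 0.5336..0.5490 85;
```

View pics/s2.png

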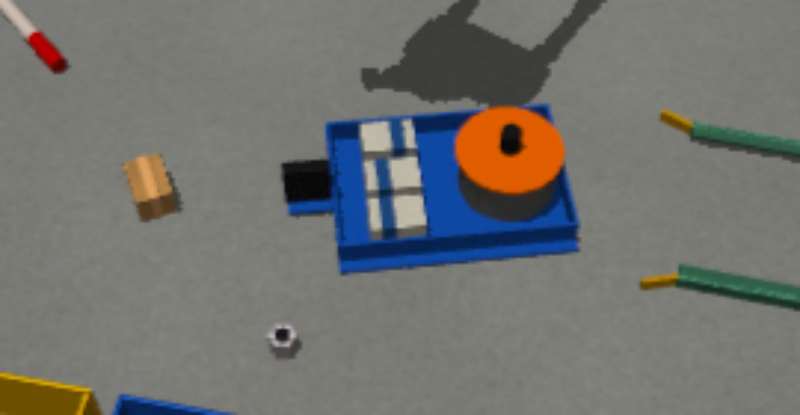

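The crop of the scene view shows all three cartons lying flat side by side in the tray at (388,135), (392,175), (397,215), lid seated at (510,150), and the bay's mouth guides at (675,120) and (660,282).

Request:
drive_tool(claw=[50, 50, 50, 50, 50, 50, 50, 50], slide=[[0.04, -0.01, 0], [0.08, -0.02, 0], [0.12, -0.03, 0], [0.16, -0.04, -0.03], [0.2, -0.05, -0.06], [0.24, -0.06, -0.09], [0.27, -0.07, -0.1], [0.283, -0.078, -0.12]], yaw=[0.037, 0.074, 0.111, 0.148, 0.185, 0.222, 0.259, 0.296])

```text
time: 34.2
tool_pos: [0.5192, -0.168, 0.299]
tcp_rot: [-2.556, -1.825, 0.0]
wrist_force: [0.5, -0.2, 0.2]
width: 0.588
grip_force: 0.0
```

Request:
drive_tool(claw=[50, 50, 50, 50, 50, 50, 50, 50], slide=[[0, 0, 0], [0, 0, 0], [0, 0, -0.02], [0, 0, -0.04], [0, 0, -0.06], [0, 0, -0.08], [0, 0, -0.08], [0, 0, -0.08]], yaw=[0.037, 0.074, 0.111, 0.148, 0.185, 0.203, 0.203, 0.203])

```text
time: 34.87
tool_pos: [0.5165, -0.1675, 0.259]
tcp_rot: [-1.864, -2.525, 0.001]
wrist_force: [-0.6, 0.1, -0.0]
width: 0.592
grip_force: 0.0
```

```bash
python3 - <<'E'
from h import *
c,P=cart('w18');tray(c,P);lidfit(c,P);lid(c,P)
for n,f in(('w18',c),('w2',np.load('w2.npz'))):
    P=cloud(f);z=P[...,2]; g=(f['depth']>0)&(z>.009)&(z<.016)
    for lo,hi in((.34,.42),(.5,.58)):
        for y0 in np.arange(.16,.34,.03):
            s=P[g&(P[...,0]>lo)&(P[...,0]<hi)&(P[...,1]>y0)&(P[...,1]<y0+.03)]
            if len(s)>20: print('rail y%.3f x %.4f..%.4f'%(y0+.015,*np.percentile(s[:,0],[3,97])),len(s))
    H=hsv(f);y=g&(H[...,0]>15)&(H[...,0]<32)&(H[...,1]>120)
    gr=g&(H[...,0]>55)&(H[...,0]<95)&(H[...,1]>70)&(P[...,1]>.08)
    for lo,hi in((.34,.42),(.5,.58)):
        s=gr&(P[...,0]>lo)&(P[...,0]<hi)
        if s.sum()>20:print(n,'green start',np.percentile(P[s][:,1],[1,5]))
E
```

```text
t 34.9 [ 0.5168 -0.1677  0.2599] ydir 17.1 w 0.589 [ 0.3 -0.1  0.1]
[277 154] 6620 z0.052 ctr [ 516.  -165.7] sz [11.9 39.6] long 107.3 [ 48  77 121]
[201 103] 5595 z0.033 ctr [ 455.4 -109.1] sz [33.1 46. ] long 107.2 [127 134 133]
[279 104] 5396 z0.033 ctr [495.7 -97.2] sz [32.5 46. ] long 107.0 [128 134 133]
[353 106] 5561 z0.033 ctr [534.  -86.2] sz [32.9 45.5] long 106.8 [166 176 176]
[492 266] 272 z0.021 ctr [ 658.  -152.9] sz [16.3 18.2] long 55.9 [122 120 118]
[202 297] 1859 z0.118 ctr [ 490.3 -173.6] sz [13.9 23. ] long 144.1 [59 59 56]
[350 297] 1870 z0.118 ctr [ 546.6 -158. ] sz [14.  23.1] long 106.9 [60 60 57]
[252 385] 1498 z0.028 ctr [ 534.8 -297.4] sz [28.9 46.3] long 31.4 [188 159 114]
tray rect ((499.7658996582031, -113.2288818359375), (151.7018280029297, 144.65231323242188), 17.077075958251953)
walls ((495.1271667480469, -98.59777069091797), (133.39698791503906, 106.44010925292969), 16.926103591918945) 0.0263516510864506
dark [277.61412268 239.30028531] 1402 [ 0.51520556 -0.16242689  0.05151004] ((515.7813110351562, -165.34716796875), (11.325948715209961, 38.77894592285156), 16.435901641845703)
z nan tilt [0. 0.]
  return _methods._mean(a, axis=axis, dtype=dtype,
  ret = ret.dtype.type(ret / rcount)
Traceback (most recent call last):
  File "h.py", line 61, in lidfit
    h=cv2.convexHull((q[:,:2]*1000).astype(np.float32))[:,0]
      ~~~~~~~~~~~~~~~~~~~~~~~~~~~~~~~~~~~~~~~~~~~~~~~~~^^^^^
TypeError: 'NoneType' object is not subscriptable
```

Request:
drive_tool(claw=[50, 50, 50, 50, 50, 50], slide=[[0, 0, -0.04], [0, 0, -0.08], [0, 0, -0.11], [0, 0, -0.131], [0, 0, -0.131], [0, 0, -0.131]], yaw=[0, 0, 0, 0, 0, 0])

```text
time: 35.42
tool_pos: [0.5165, -0.1679, 0.1953]
tcp_rot: [-1.865, -2.528, 0.0]
wrist_force: [0.5, -0.4, 0.2]
width: 0.586
grip_force: 0.0
```

Request:
drive_tool(claw=[4, 4, 4, 4, 4, 4, 4, 4], slide=[[0, 0, 0], [0, 0, 0], [0, 0, 0], [0, 0, 0], [0, 0, 0], [0, 0, 0], [0, 0, 0], [0, 0, 0]], yaw=[0, 0, 0, 0, 0, 0, 0, 0], newtons=60)

```text
time: 36.08
tool_pos: [0.5169, -0.1683, 0.1968]
tcp_rot: [1.863, 2.527, 0.0]
wrist_force: [-1.4, -0.1, 6.0]
width: 0.134
grip_force: 60.3
```

```bash
python3 - <<'E'
from h import *
f=np.load('w2.npz')
P=cloud(f);z=P[...,2]; g=(f['depth']>0)&(z>.009)&(z<.016)
for lo,hi in((.34,.42),(.5,.58)):
    for y0 in np.arange(.16,.34,.015):
        s=P[g&(P[...,0]>lo)&(P[...,0]<hi)&(P[...,1]>y0)&(P[...,1]<y0+.015)]
        if len(s)>20: print('rail y%.4f x %.4f..%.4f'%(y0+.0075,*np.percentile(s[:,0],[3,97])),len(s))
s=bot.read_state();print(s['tool_pos'],s['tcp_rot'],s['wrist_force'],s['width'],s['grip_force'])
for n in ['top','scene']:
    c=cam(n);P=cloud(c);z=P[...,2];ok=(c['depth']>0)
    # back stop / terminal front face
    q=P[ok&(P[...,0]>.42)&(P[...,0]<.5)&(z>.02)&(z<.10)&(P[...,1]>.3)&(P[...,1]<.42)]
    if len(q): print(n,'terminal front y',np.percentile(q[:,1],[1,5,20,50]).round(4))
    H=hsv(c);gr=ok&(H[...,0]>55)&(H[...,0]<95)&(H[...,1]>70)&(z>.009)&(z<.016)&(P[...,1]>.08)
    for lo,hi in((.34,.42),(.5,.58)):
        s=P[gr&(P[...,0]>lo)&(P[...,0]<hi)][:,1]
        if len(s)>20:print(n,'green y range',np.percentile(s,[0,2,98,100]).round(4))
E
```

```text
rail y0.1675 x 0.3737..0.3884 365
rail y0.1825 x 0.3740..0.3891 371
rail y0.1975 x 0.3745..0.3895 192
rail y0.1675 x 0.5287..0.5429 586
rail y0.1825 x 0.5294..0.5435 595
rail y0.1975 x 0.5299..0.5441 513
[ 0.51688626 -0.16825136  0.19679555] [1.86290689e+00 2.52710252e+00 4.91251272e-04] [-1.385391   -0.12246312  6.02865846] 0.1340249987792038 60.29590308666229
top terminal front y [0.3539 0.3549 0.3588 0.3615]
top green y range [0.1597 0.1627 0.3573 0.3612]
top green y range [0.1534 0.1566 0.3524 0.3557]
scene terminal front y [0.3491 0.3505 0.3546 0.3566]
scene green y range [0.1511 0.1564 0.352  0.3534]
scene green y range [0.1462 0.1497 0.349  0.3554]
```

Request:
drive_tool(claw=[4, 4, 4, 4, 4, 4, 4, 4], slide=[[-0.008, 0.006, 0], [-0.016, 0.013, 0], [-0.025, 0.02, 0], [-0.034, 0.028, 0], [-0.043, 0.035, 0], [-0.052, 0.042, 0], [-0.06, 0.05, 0], [-0.068, 0.056, 0]], yaw=[-0.005, -0.011, -0.018, -0.025, -0.032, -0.039, -0.046, -0.053])

```text
time: 36.85
tool_pos: [0.4834, -0.1411, 0.1968]
tcp_rot: [2.065, 2.36, 0.0]
wrist_force: [1.4, -7.0, 1.6]
width: 0.126
grip_force: 59.8
```

Request:
drive_tool(claw=[4, 4, 4, 4, 4, 4, 4, 4], slide=[[-0.01, 0.008, 0], [-0.02, 0.016, 0], [-0.03, 0.024, 0], [-0.04, 0.033, 0], [-0.05, 0.041, 0], [-0.06, 0.05, 0], [-0.068, 0.056, 0], [-0.068, 0.056, 0]], yaw=[-0.008, -0.016, -0.024, -0.032, -0.04, -0.047, -0.053, -0.053])

```text
time: 37.52
tool_pos: [0.449, -0.1126, 0.1968]
tcp_rot: [2.256, 2.18, 0.002]
wrist_force: [0.8, -5.1, 4.0]
width: 0.132
grip_force: 60.2
```

```bash
cat >> h.py <<'E'
def look(n):
    c=cam('wrist');np.savez(n+'.npz',**c);s=bot.read_state();r=s['tcp_rot']
    print('t %.1f'%s['time'],s['tool_pos'].round(4),'ydir %.1f'%((2*np.degrees(np.arctan2(r[1],r[0]))-90)%180),'w %.3f'%s['width'],s['grip_force'].round(1),s['wrist_force'].round(1),s['torque'].round(2))
    P=cloud(c);z=P[...,2];ok=c['depth']>0;H=hsv(c)
    w=ok&(H[...,0]>100)&(H[...,0]<128)&(H[...,1]>130)&(z>.021)&(z<.032)
    q=(P[w][:,:2]*1000).astype(np.float32)
    print('walls',np.round(cv2.minAreaRect(q)[0],1),np.round(cv2.minAreaRect(q)[1],1),round(cv2.minAreaRect(q)[2],2))
    # side walls: x extents by y slice
    for y0 in np.arange(np.floor(q[:,1].min()/20)*20,q[:,1].max(),20):
        s_=q[(q[:,1]>y0)&(q[:,1]<y0+20)]
        if len(s_)>30: print('y%d: x %.1f %.1f mid %.1f'%(y0+10,*np.percentile(s_[:,0],[1,99]),np.percentile(s_[:,0],[1,99]).mean()),end=' | ')
    print()
    for ce,a,zt,r,col in blobs(c,P,.0275,300):
        if max(r[1])<50: print(np.round(ce).astype(int),a,'z%.3f'%zt,np.round(r[0],1),np.round(r[1],0),round(r[2]))
    g=ok&(z>.009)&(z<.016)&(P[...,1]>.16)
    for lo,hi in((.34,.42),(.5,.58)):
        for y0 in np.arange(.16,.34,.03):
            t=P[g&(P[...,0]>lo)&(P[...,0]<hi)&(P[...,1]>y0)&(P[...,1]<y0+.03)]
            if len(t)>40: print('rail y%.3f x %.4f..%.4f'%(y0+.015,*np.percentile(t[:,0],[3,97])),len(t),end=' | ')
    print();save(c,n+'.png')
E
python3 -c "
from h import *
look('w19')"
```

```text
Traceback (most recent call last):
  File "h.py", line 74, in look
    print('t %.1f'%s['time'],s['tool_pos'].round(4),'ydir %.1f'%((2*np.degrees(np.arctan2(r[1],r[0]))-90)%180),'w %.3f'%s['width'],s['grip_force'].round(1),s['wrist_force'].round(1),s['torque'].round(2))
                                                                                                                                   ^^^^^^^^^^^^^^^^^^^^^
AttributeError: 'float' object has no attribute 'round'
```

```bash
sed -i "s/s\['grip_force'\].round(1)/round(s['grip_force'],1)/" h.py; python3 -c "
from h import *
look('w19')"
```

```text
t 37.6 [ 0.4491 -0.1127  0.1968] ydir 178.1 w 0.125 60.5 [ 0.2 -5.1  6. ] [-0.66  0.2  -0.27]
walls [452.5 -46.7] [ 91.9 132.2] 87.99
y-90: x 386.2 515.9 mid 451.1 | y-70: x 386.0 517.2 mid 451.6 | y-50: x 387.0 517.7 mid 452.4 | y-30: x 387.8 518.6 mid 453.2 | y-10: x 388.2 519.6 mid 453.9 | y10: x 388.6 391.6 mid 390.1 | 
[164 104] 11729 z0.033 [411.4 -36.2] [46. 33.] 87
[279 106] 11427 z0.033 [453.5 -38.3] [46. 33.] 88
[388 110] 11495 z0.033 [493.4 -41.1] [46. 34.] 88
```

View pics/w19.png

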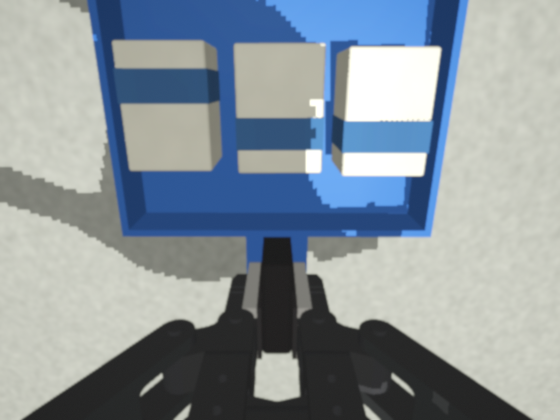

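The view shows the three cartons at (165,105), (280,105), (388,110) in the gripped tray, aligned with the bay axis. I compare tray and rails in one fixed-camera frame.

```bash
python3 - <<'E'
from h import *
for n in ['scene','top']:
    c=cam(n);P=cloud(c);z=P[...,2];ok=c['depth']>0;H=hsv(c)
    w=ok&(H[...,0]>100)&(H[...,0]<128)&(H[...,1]>110)&(z>.018)&(z<.032)&(P[...,1]>-.12)&(P[...,1]<.14)
    q=P[w];L=[]
    for y0 in np.arange(-.08,.1,.015):
        s=q[(q[:,1]>y0)&(q[:,1]<y0+.015)]
        if len(s)>8 and np.ptp(s[:,0])>.12: L.append((y0+.0075,np.percentile(s[:,0],[2,98]).mean(),np.ptp(np.percentile(s[:,0],[2,98]))))
    L=np.array(L);
    if len(L)>2: f=np.polyfit(L[:,0],L[:,1],1);print(n,'tray slope',f[0].round(4),'x at .1825',np.polyval(f,.1825).round(4),'at 0',f[1].round(4),L[:,2].mean().round(4))
    print('front y',np.percentile(q[:,1],99.5).round(4))
    g=ok&(z>.008)&(z<.016);R=[]
    for y0 in np.arange(.165,.34,.015):
        m=g&(P[...,1]>y0)&(P[...,1]<y0+.015)
        a=P[m&(P[...,0]>.34)&(P[...,0]<.42)][:,0];b=P[m&(P[...,0]>.5)&(P[...,0]<.56)][:,0]
        if len(a)>8 and len(b)>8: R.append((y0+.0075,(np.percentile(a,3)+np.percentile(b,97))/2,(np.percentile(a,97)+np.percentile(b,3))/2))
    R=np.array(R)
    for k in(1,2): f=np.polyfit(R[:,0],R[:,k],1);print(n,'bay slope',f[0].round(4),'x at .1825',np.polyval(f,.1825).round(4))
E
```

```text
scene tray slope 0.0405 x at .1825 0.4618 at 0 0.4544 0.133
front y 0.1077
scene bay slope 0.0399 x at .1825 0.458
scene bay slope 0.0367 x at .1825 0.4584
top tray slope 0.0375 x at .1825 0.4603 at 0 0.4535 0.1309
front y 0.1113
top bay slope 0.0251 x at .1825 0.4585
top bay slope 0.0255 x at .1825 0.458
```

Request:
drive_tool(claw=[4, 4, 4, 4, 4, 4, 4, 4], slide=[[-0.004, 0.01, 0], [-0.004, 0.03, 0], [-0.003, 0.05, 0], [-0.002, 0.07, 0], [-0.002, 0.09, 0], [-0.001, 0.11, 0], [-0.0004, 0.13, 0], [0, 0.14, 0]], yaw=[0, 0, 0, 0, 0, 0, 0, 0])

```text
time: 38.38
tool_pos: [0.4493, -0.0426, 0.1968]
tcp_rot: [2.253, 2.183, -0.0]
wrist_force: [-0.5, -11.1, 5.9]
width: 0.126
grip_force: 60.5
```

```bash
python3 -c "
from h import *
look('w20')"
```

```text
t 38.4 [ 0.4493 -0.0421  0.1968] ydir 178.2 w 0.130 60.6 [ 1.1 -5.2  6.6] [-0.67  0.15  0.06]
walls [452.2  22.9] [ 92.4 132.8] 88.09
y-30: x 441.0 515.8 mid 478.4 | y-10: x 385.8 516.4 mid 451.1 | y10: x 386.1 517.3 mid 451.7 | y30: x 387.1 517.7 mid 452.4 | y50: x 387.6 518.6 mid 453.1 | y70: x 387.7 519.2 mid 453.4 | 
[164 105] 11779 z0.033 [411.1  33.3] [46. 33.] 88
[278 107] 11441 z0.033 [453.   31.3] [46. 33.] 89
[387 109] 11572 z0.033 [493.1  29. ] [46. 33.] 88
```

Request:
drive_tool(claw=[4, 4, 4, 4, 4, 4, 4, 4], slide=[[0.002, 0.02, 0], [0.003, 0.042, 0], [0.004, 0.064, 0], [0.005, 0.086, 0], [0.006, 0.108, 0], [0.0065, 0.13, 0], [0.007, 0.152, 0], [0.008, 0.17, 0]], yaw=[0, 0, 0, 0, 0, 0, 0, 0])

```text
time: 39.1
tool_pos: [0.4532, 0.0421, 0.1968]
tcp_rot: [2.253, 2.183, -0.001]
wrist_force: [-0.4, -13.2, 8.2]
width: 0.132
grip_force: 60.9
```

Request:
drive_tool(claw=[4, 4, 4, 4, 4, 4, 4, 4], slide=[[0.001, 0.02, 0], [0.002, 0.042, 0], [0.003, 0.064, 0], [0.004, 0.086, 0], [0.005, 0.108, 0], [0.0055, 0.13, 0], [0.006, 0.146, 0], [0.006, 0.152, 0]], yaw=[0, 0, 0, 0, 0, 0, 0, 0])

```text
time: 39.77
tool_pos: [0.456, 0.1183, 0.1968]
tcp_rot: [2.253, 2.184, -0.002]
wrist_force: [0.2, -15.2, 11.7]
width: 0.129
grip_force: 61.2
```

```bash
python3 -c "
from h import *
look('w21')"
```

```text
t 39.8 [0.4561 0.1185 0.1968] ydir 178.2 w 0.131 61.1 [-0.1 -9.6 10.1] [-1.33  0.13  0.03]
walls [458.7 183.8] [ 92.4 133.3] 88.25
y130: x 451.3 523.0 mid 487.2 | y150: x 392.6 523.1 mid 457.8 | y170: x 392.2 524.2 mid 458.2 | y190: x 393.1 524.7 mid 458.9 | y210: x 393.6 525.5 mid 459.6 | y230: x 393.8 525.9 mid 459.9 | 
[164 105] 11756 z0.033 [417.6 193.7] [46. 33.] 88
[278 108] 11408 z0.033 [459.6 191.8] [46. 33.] 89
[387 111] 11500 z0.033 [499.6 189.4] [46. 33.] 88
rail y0.175 x 0.3737..0.3950 2057 | rail y0.205 x 0.3748..0.3865 2366 | rail y0.235 x 0.3758..0.3973 1610 | rail y0.175 x 0.5312..0.5432 2031 | rail y0.205 x 0.5227..0.5443 2659 | rail y0.235 x 0.5227..0.5450 1128 |
```

Request:
drive_tool(claw=[4, 4, 4, 4, 4, 4], slide=[[0, 0.006, 0], [0.0004, 0.012, 0], [0.0006, 0.017, 0], [0.0008, 0.02, 0], [0.0008, 0.022, 0], [0.0008, 0.022, 0]], yaw=[0, 0, 0, 0, 0, 0])

```text
time: 40.32
tool_pos: [0.4563, 0.1284, 0.1968]
tcp_rot: [2.253, 2.183, -0.003]
wrist_force: [-1.0, -12.5, 11.0]
width: 0.128
grip_force: 61.3
```

Request:
drive_tool(claw=[4, 4, 4], slide=[[0, 0.003, 0], [0, 0.006, 0], [0, 0.006, 0]], yaw=[0, 0, 0])

```text
time: 40.57
tool_pos: [0.4564, 0.131, 0.1968]
tcp_rot: [2.252, 2.183, -0.004]
wrist_force: [0.1, -16.8, 12.9]
width: 0.13
grip_force: 61.4
```

Request:
drive_tool(claw=[4, 4, 4], slide=[[0, 0.003, 0], [0, 0.006, 0], [0, 0.006, 0]], yaw=[0, 0, 0])

```text
time: 40.82
tool_pos: [0.4563, 0.1319, 0.1967]
tcp_rot: [2.248, 2.183, -0.011]
wrist_force: [0.4, -31.6, 14.7]
width: 0.128
grip_force: 61.9
```

```bash
python3 -c "
from h import *
look('w22')"
```

```text
t 40.9 [0.4564 0.1319 0.1968] ydir 178.3 w 0.134 61.8 [ -0.4 -30.3  16.3] [-4.21 -0.05 -0.14]
walls [459.1 196.3] [ 91.8 133.8] 88.3
y150: x 393.4 522.7 mid 458.0 | y170: x 392.0 524.1 mid 458.0 | y190: x 392.7 524.4 mid 458.6 | y210: x 393.4 525.2 mid 459.3 | y230: x 393.8 526.2 mid 460.0 | y250: x 394.2 523.6 mid 458.9 | 
[164 105] 11809 z0.033 [417.9 206.2] [46. 33.] 88
[279 108] 11518 z0.033 [459.9 204.2] [46. 33.] 88
[388 111] 11541 z0.033 [499.7 202.1] [46. 33.] 88
rail y0.175 x 0.3738..0.3952 2037 | rail y0.205 x 0.3748..0.3862 2116 | rail y0.235 x 0.3760..0.3974 2594 | rail y0.175 x 0.5208..0.5432 2084 | rail y0.205 x 0.5321..0.5444 2359 | rail y0.235 x 0.5228..0.5452 2438 |
```

Request:
drive_tool(claw=[40, 40, 40, 40, 40, 40, 40, 40], slide=[[0, -0.002, 0], [0, -0.002, 0], [0, -0.002, 0], [0, -0.002, 0.02], [0, -0.002, 0.07], [0, -0.002, 0.13], [0, -0.06, 0.18], [0, -0.13, 0.22]], yaw=[0, 0, 0, 0, 0, 0, 0, 0])

```text
time: 41.53
tool_pos: [0.4562, 0.0724, 0.3084]
tcp_rot: [2.252, 2.189, 0.005]
wrist_force: [1.1, -0.6, 0.7]
width: 0.466
grip_force: 0.0
```

Request:
drive_tool(claw=[40, 40, 40, 40, 40, 40, 40], slide=[[-0.02, -0.06, 0.05], [-0.04, -0.12, 0.1], [-0.06, -0.18, 0.13], [-0.06, -0.24, 0.13], [-0.06, -0.3, 0.13], [-0.06, -0.3, 0.13], [-0.06, -0.3, 0.13]], yaw=[0, 0, 0, 0, 0, 0, 0])

```text
time: 42.12
tool_pos: [0.4255, -0.0797, 0.371]
tcp_rot: [2.261, 2.181, 0.001]
wrist_force: [-0.1, 0.5, -0.4]
width: 0.468
grip_force: 0.0
```

```bash
python3 - <<'E'
from h import *
look('w23')
for n in ['scene','top']:
    c=cam(n);P=cloud(c);z=P[...,2];ok=c['depth']>0;H=hsv(c);save(c,n+'9.png')
    o=ok&(H[...,0]<14)&(H[...,1]>150)&(P[...,1]>.2)&(P[...,1]<.4)&(P[...,0]<.6)&(z>.03)
    q=P[o];q=q[abs(q[:,2]-np.median(q[:,2]))<.004];f=np.linalg.lstsq(np.c_[q[:,:2],np.ones(len(q))],q[:,2],rcond=None)[0]
    print(n,'lid',q.mean(0).round(4),'tilt',f[:2].round(3),len(q))
    w=ok&(H[...,0]>100)&(H[...,0]<128)&(H[...,1]>110)&(z>.018)&(z<.032)&(P[...,1]>.1)&(P[...,1]<.4)&(P[...,0]>.36)&(P[...,0]<.56)
    print('wall y range',np.percentile(P[w][:,1],[1,99]).round(4))
    if n=='scene': cv2.imwrite('pics/s9.png',cv2.resize(cv2.cvtColor(c['color'][140:300,200:520],cv2.COLOR_RGB2BGR),(800,400)))
E
```

```text
t 42.2 [ 0.4255 -0.0789  0.3707] ydir 178.0 w 0.470 0.0 [ 0.3 -0.3  0.9] [ 0.   -0.04 -0.04]
walls [0. 0.] [0. 0.] 0.0Traceback (most recent call last):
  File "<stdin>", line 2, in <module>
  File "h.py", line 80, in look
    for y0 in np.arange(np.floor(q[:,1].min()/20)*20,q[:,1].max(),20):
                                 ~~~~~~~~~~^^
    return umr_minimum(a, axis, None, out, keepdims, initial, where)
ValueError: zero-size array to reduction operation minimum which has no identity
```

```bash
python3 - <<'E'
from h import *
for n in ['scene','top']:
    c=cam(n);P=cloud(c);z=P[...,2];ok=c['depth']>0;H=hsv(c);save(c,n+'9.png')
    o=ok&(H[...,0]<14)&(H[...,1]>150)&(P[...,1]>.2)&(P[...,1]<.4)&(P[...,0]<.6)&(z>.03)
    q=P[o];q=q[abs(q[:,2]-np.median(q[:,2]))<.004];f=np.linalg.lstsq(np.c_[q[:,:2],np.ones(len(q))],q[:,2],rcond=None)[0]
    print(n,'lid',q.mean(0).round(4),'tilt',f[:2].round(3),len(q))
    w=ok&(H[...,0]>100)&(H[...,0]<128)&(H[...,1]>110)&(z>.018)&(z<.032)&(P[...,1]>.1)&(P[...,1]<.4)&(P[...,0]>.36)&(P[...,0]<.56)
    print('wall y range',np.percentile(P[w][:,1],[1,99]).round(4))
    if n=='scene': cv2.imwrite('pics/s9.png',cv2.resize(cv2.cvtColor(c['color'][140:300,200:520],cv2.COLOR_RGB2BGR),(800,400)))
E
```

```text
scene lid [0.4646 0.2999 0.0514] tilt [-0.005 -0.002] 841
wall y range [0.1488 0.35  ]
top lid [0.4629 0.2969 0.0508] tilt [-0.006  0.003] 306
wall y range [0.1536 0.3555]
```

View pics/s9.png

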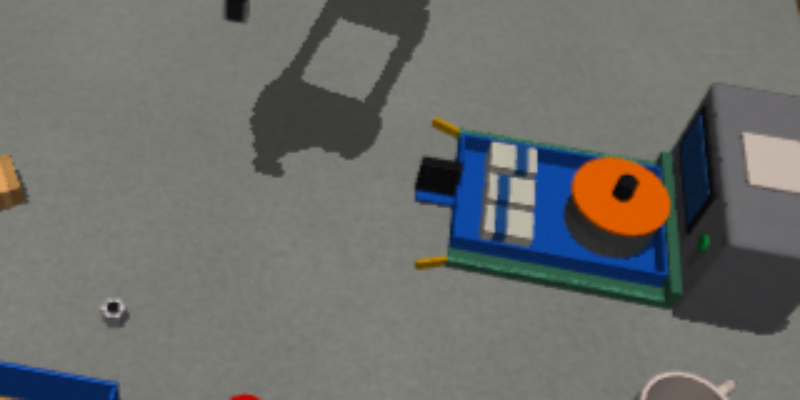

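The tray is home against the back stop at (670,200), lid seated and level at (622,195), three cartons flat at (512,190), and the gripper is clear. Handing in.

```bash
python3 -c "
from workcell import bot
print(bot.finish_job())"
```

```text
the job is handed in; nothing more can be done
None
```

I handed the job in at about 42 s: all three brass caps are in the tub with the lid seated level, the three white cartons lie flat side by side, and the tray is against the back stop and released; no verdict was returned.

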